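# Clear down the smear-staining bench

## Robot

A 7-joint arm with a two-finger parallel gripper is mounted at the origin on a cart in front of the work surface, level with it; the furniture and walls round the work are solid. World frame = base frame: x ahead of the robot, y to its left, z up, the work surface at z = 0. Lengths are in m, angles in rad, forces in N, time in s.
With the tool pointing down it reaches from about 0.4 to 0.85 m from the base axis. Payload 4.4 kg.
Tool frame: the origin (TCP) lies on the centre line of the jaws, within the pads' length; the fingertips stand bot.tcp_to_tips ahead of it and the grasp point (between the pads) lies 11 mm behind it (bot.tcp_to_tips is the distance from the TCP to the fingertips, in m); z points along the fingers, y is the direction in which the jaws open and shut (so a half turn about z gives the same grasp; the last joint's range is limited). The gripper opens to 94 mm and grips with 3 to 60 N. Pads are 16 mm wide; open, the fingers measure 119 mm over their backs; the gripper's body (75 mm by 177 mm) begins 78 mm behind the grasp point.
Start: joints at [1.181, 0.628, 0.038, 1.517, -0.027, 0.996, -0.02], TCP at [0.207, -0.616, 0.175] pointing down, gripper open.
Joint ranges: [-3.06, 3.06], [-0.37, 2.12], [-1.25, 1.32], [0.18, 2.47], [-1.1, 4.24], [0.23, 1.98], [-2.94, 2.94]. Speed limits (rad/s): [2.57, 2.57, 3.14, 3.14, 3.14, 3.14, 3.14].

## Interface

Orientations are given as a rotation vector (axis times angle).
In Python, from plant import bot gives the robot as it stands.
- The arm moves only by the tool carry_out, never from a script. Its argument "series" is a list of rows, each a list of 2 entries, a list of its own where there are three numbers: the shift along the world's x, y, z in m, then the turn about the world's z in degrees. A call has 1 to 12 rows; each row is the pose to reach, as a shift and turn from the pose commanded when the call began; what a row does not reach only later rows make up. A row lasts 1/8 s, in which the tool goes at most 62.5 mm and 10.7 degrees, less where a joint would pass 70% of its speed; a pose out of reach is approached as far as the arm can. A call with a gripper value outside its range is refused whole. "grip" is the finger opening in m, from 0 to 0.094, set as the call begins (left out, the last holds). The fingers move at their own pace and stop on an object; "squeeze" is the grip in N (left out, the last holds). Time passes only in rows, so rows that repeat a pose let the fingers close. It gives the time, the measured TCP pose, the force and the opening at its end, in the units of the state.
- bot.get_obs(): the state, without advancing time (a new reading comes with each control period).
- bot.grab_frame(name): name is "scene" or "top"; returns a dict with "color" (480x640x3 uint8, red, green, blue), "depth" (480x640 float32, m along the optical axis (not along the pixel's ray), 0 where there is no reading), "K" (3x3 intrinsics, pixels), "dist_coeffs" ([k1, k2, p1, p2, k3] as OpenCV has them; the pictures are not rectified), "rvec" (rotation vector, rad) and "tvec" (3), from world to camera coordinates, as OpenCV has them. Camera axes: x right, y down, z forward; pixel columns grow to the right and rows downward; lengths in m; the calibration is good to about 2 mm. A picture is of the moment at which its call begins.
- bot.close_job(): hands the job in, once; it reports no verdict.
The state is a dict: "time_s": time; "joint_pos": joint angles; "qd": joint speeds; "effort": joint torques, N m; "position": TCP position; "orientation": TCP orientation; "force": force on the tool from outside, world axes, zero at the start; "moment": the same for the moment, N m; "grip_width": finger opening in m.
Only numpy, scipy, OpenCV 4.12 (cv2) and the standard library are available. Lean on these libraries where they do the work, as an engineer would, in place of code of your own. Each camera call takes 0.05 s, during which the arm holds its last target.

## Task

The smears have been read, so clear down the staining bench: push each blue box of used glass in through the spring flap of the glass-discard bin so that it drops inside and the flap swings shut, stand every stain bottle upright in the coaster of its own size, and put the three steel dishes nested by size, smallest innermost, on the middle of the draining mat. Do not tip a bottle over, and leave the other things on the bench where they are.

Things in the scene. Friction and masses are not known exactly. Their poses are not given: they have to be found in the camera images.
- bin: fixed white glass-discard bin with a stepped front, 124 mm wide. Origin on the bench under the outer face of its upright front wall, midway across; x points into the bin, y across, z up. From x = -96 to 0 mm a flat loading ledge, z = 150 mm, 110 mm between side lips 5 mm high; at x = 0 the 4 mm wall with the mouth, up to 207 mm; behind it a closed body to x = 150 mm, lid top 214 mm
- bin_mouth (a point): bin frame 0, 0, 150 mm: middle of the mouth, level with the ledge, on the wall's outer face. The mouth, the only way in, is 84 mm wide, its top at z = 200 mm. 22 mm before the wall the ledge turns into a smooth steel ramp that drops 20 mm through the mouth; a box pushed until its rear end is near the wall's outer face slides off it and falls to the floor about 10 cm below
- flap (a joint): grey flap in the mouth, 80 x 61 mm, hinged along its upper edge 7 mm behind the wall's outer face: 0 rad shut, up to 1.5 rad swung inward and up; it cannot swing outward. A light spring (about 0.3 N at its lower edge) shuts it when nothing holds it. A slide box lying in the mouth holds it at 0.7 rad or more
- slide_box_1: blue lidded box of used glass (slides and cuvettes) to be discarded, 57 x 87 x 32 mm high (x, y, z), lid shut; origin at the centre of its underside, its long side along its own y axis. 170 g. Grip it across the 57 mm width. There are one or two such boxes
- slide_box_2: second box, the same as slide_box_1; may be absent
- bottle_large: white bottle with a red cap, the largest: 55 mm across, 125 mm high (straight body up to 84 mm, cap 31 mm across), 240 g; origin at the centre of its underside, z up. May be absent
- bottle_medium: brown bottle with a black cap: 40 mm across, 85 mm high (straight body up to 56 mm, cap 24 mm across), 100 g; origin at the centre of its underside, z up. May be absent
- bottle_small: white vial, the smallest: 26 mm across, 68 mm high (straight body up to 46 mm), 30 g; origin at the centre of its underside, z up. May be absent
- coaster_large: fixed round black rubber spill coaster for bottle_large: flat inner floor about 64 mm across, 2 mm above the bench, inside a rim 5 mm high and 71 mm across outside; origin at the centre of its underside. The three coasters change places from start to start
- coaster_medium: fixed round black rubber spill coaster for bottle_medium: flat inner floor about 49 mm across, 2 mm above the bench, inside a rim 5 mm high and 56 mm across outside; origin at the centre of its underside. The three coasters change places from start to start
- coaster_small: fixed round black rubber spill coaster for bottle_small: flat inner floor about 35 mm across, 2 mm above the bench, inside a rim 5 mm high and 42 mm across outside; origin at the centre of its underside. The three coasters change places from start to start
- mat: fixed square black ribbed rubber draining mat, 100 x 100 mm, top 3 mm above the bench; origin at the centre of its underside
- dish_large: large open round steel staining dish, 64 mm across, 34 mm high, inside 58 mm across, wall 2 mm, floor 2.5 mm thick; near-vertical sides; origin at the centre of its underside, z up. Nested in the right order each dish stands on the floor of the next larger one with about 4 mm or more play all round and the three rims end nearly level
- dish_medium: medium open round steel staining dish, 49 mm across, 31 mm high, inside 43 mm across, wall 2 mm, floor 2.5 mm thick; near-vertical sides; origin at the centre of its underside, z up. Nested in the right order each dish stands on the floor of the next larger one with about 4 mm or more play all round and the three rims end nearly level
- dish_small: small open round steel staining dish, 34 mm across, 28 mm high, wall 2 mm, floor 2.5 mm thick; near-vertical sides; origin at the centre of its underside, z up. Nested in the right order each dish stands on the floor of the next larger one with about 4 mm or more play all round and the three rims end nearly level
- bench_timer: bystander: white bench timer standing on edge, 21 x 62 x 54 mm; origin at its underside
- cuvette_box: bystander: white lidded box, 54 x 80 x 34 mm; not one of the blue boxes, not to be discarded
- beaker_pp: bystander: small clear plastic beaker, 51 mm across, 52 mm high, back between the bin and the analyser
- power_adapter: bystander: fixed black power adapter near the front right corner, 36 x 85 x 48 mm high, long side along its y axis; origin at the centre of its underside
There are look-alikes about, which are no part of the job. Leave any red look-alike of the dish_large alone.

How it is judged:
By the outcome, as a careful person would: the job done as asked, in the order asked, and still so for the second after the job is handed in, with the robot touching nothing.
Of slide_box_1, slide_box_2 only 1 to 2 are there at a start; the rules pass over those that are not, and their reading is None.
Of bottle_large, bottle_medium, bottle_small only 2 to 3 are there at a start; the rules pass over those that are not, and their reading is None.
At some moment in a run one of dish_large, dish_medium, dish_small, slide_box_1, slide_box_2 may be knocked a few centimetres aside while the robot is not near it.
It also fails if it takes over 210 s, if anything falls off the work surface, if the arm or the gripper's body presses on something with over 40 N, if the wrist force passes 120 N, or if a joint passes its speed limit or range.

## Working session

There is one attempt and no reset: what is moved stays moved. The work goes in short steps, Python scripts to look and compute and a tool call to move; the robot and the scene stay as the last step left them, time stands still between calls to the robot, and variables do not carry over. Pictures are saved under pics/ and viewed, and the job is handed in when it is done.

Besides the shell and the picture viewer there is one more tool, called after "Emit:" by a JSON object that holds its "fn" and its "kwargs". carry_out: Moves the arm, as the interface text tells. Its arguments: {"type":"object","properties":{"series":{"type":"array","items":{"type":"array"}},"grip":{"type":"number"},"squeeze":{"type":"number"}},"required":["series"]}

```bash
ls; mkdir -p pics
python3 - <<'E'
from plant import bot
import cv2,numpy as np
print(bot.tcp_to_tips, bot.get_obs())
for n in ("scene","top"):
    f=bot.grab_frame(n)
    cv2.imwrite(f"pics/{n}0.png",f["color"][:,:,::-1])
    print(n,f["K"],f["dist_coeffs"],f["rvec"],f["tvec"])
E
```

```text
pics
0.008 {'time_s': 0.0, 'joint_pos': array([ 1.18118507,  0.62934409,  0.03843901,  1.51838922, -0.02699989,
        0.99632059, -0.02003103]), 'qd': array([ 2.53724599e-04,  9.74573528e-06,  3.17477238e-04,  2.22188445e-04,
       -3.76581112e-04, -2.07792538e-04,  4.07112640e-04]), 'effort': array([-7.27462102e-04, -5.49715841e+01,  1.14336535e+00, -1.86630285e+01,
       -5.21192257e-02,  2.37477792e-02,  2.03348668e-04]), 'position': array([ 0.20660537, -0.6154951 ,  0.17404869]), 'orientation': array([-3.09862510e+00, -5.06068693e-01,  5.29839442e-04]), 'force': array([-0.46572541,  0.28349524, -0.89342501]), 'moment': array([-0.00720618, -0.03131394, -0.02320734]), 'grip_width': 0.09389315493995784}
scene [[495.44952416   0.         322.53930935]
 [  0.         495.44952416 241.90509784]
 [  0.           0.           1.        ]] [0.00901777 0.         0.         0.         0.        ] [ 0.87855528 -2.24621466  1.39528637] [0.30248423 0.35022396 0.63453751]
top [[502.24239095   0.         314.73656301]
 [  0.         502.24239095 246.08848127]
 [  0.           0.           1.        ]] [0.02458382 0.         0.         0.         0.        ] [ 2.17894803 -2.21965076  0.08221096] [-0.1392474   0.54896561  1.04473633]
```

View pics/scene0.png

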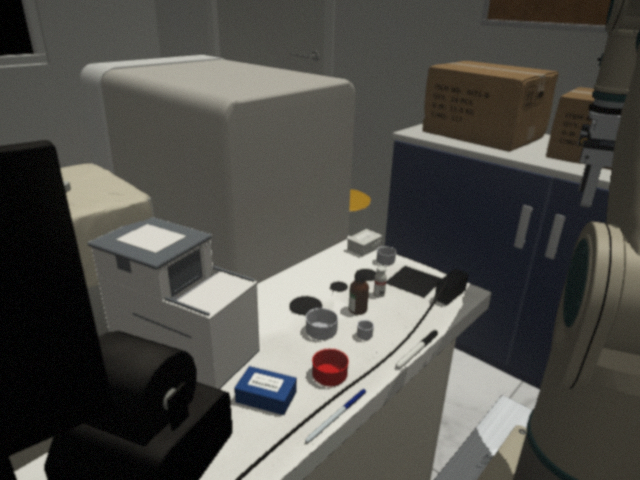

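View pics/top0.png

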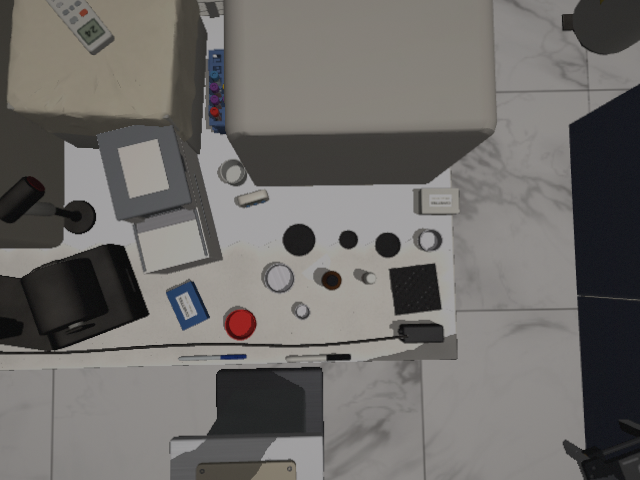

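```bash
cat > h.py <<'E'
from plant import bot
import cv2,numpy as np
def grab(n="top"):
    f=bot.grab_frame(n); f["R"]=cv2.Rodrigues(np.array(f["rvec"],float))[0]; f["t"]=np.array(f["tvec"],float).ravel(); return f
def rays(f,uv):
    n=cv2.undistortPoints(np.array(uv,float).reshape(-1,1,2),f["K"],np.array(f["dist_coeffs"],float)).reshape(-1,2)
    return np.c_[n,np.ones(len(n))]
def cloud(f):
    v,u=np.mgrid[0:480,0:640]
    r=rays(f,np.c_[u.ravel(),v.ravel()])*f["depth"].reshape(-1,1)
    return ((r-f["t"])@f["R"]).reshape(480,640,3)
def onplane(f,uv,z):
    r=rays(f,uv)@f["R"]; c=-f["R"].T@f["t"]
    return c+r*((z-c[2])/r[:,2])[:,None]
def proj(f,P):
    return cv2.projectPoints(np.array(P,float).reshape(-1,1,3),np.array(f["rvec"],float),np.array(f["tvec"],float),f["K"],np.array(f["dist_coeffs"],float))[0].reshape(-1,2)
E
python3 - <<'E'
from h import *
f=grab(); P=cloud(f); np.savez("f0.npz",P=P,c=f["color"])
for n,(u,v) in dict(bin_lid=(145,165),ledge=(172,245),box=(187,304),lg=(279,278),sm=(302,311),med=(428,239),red=(240,323),brown=(331,280),vial=(369,278),cl=(299,240),cs=(348,239),cm=(387,245),mat=(415,288),adapt=(421,332),bench=(330,220),timer=(252,198),cuv=(438,201),wall=(380,150)).items():
    print(n,P[v,u].round(3),f["color"][v,u])
img=cv2.resize(f["color"][150:350,80:480][:,:,::-1],None,fx=2,fy=2,interpolation=cv2.INTER_CUBIC)
cv2.imwrite("pics/crop0.png",img)
E
```

```text
bin_lid [0.68  0.143 0.215] [161 157 151]
ledge [0.545 0.116 0.148] [162 160 155]
box [0.431 0.117 0.028] [161 161 160]
lg [ 0.48  -0.072  0.003] [158 156 158]
sm [ 0.409 -0.12   0.003] [160 158 161]
med [ 0.558 -0.394  0.002] [162 161 162]
red [0.387 0.012 0.002] [149  34  31]
brown [ 0.475 -0.179  0.085] [23 22 26]
vial [ 0.477 -0.257  0.066] [162 161 156]
cl [ 0.561 -0.116  0.   ] [29 28 28]
cs [ 0.561 -0.222 -0.   ] [31 30 29]
cm [ 0.547 -0.305  0.005] [30 29 28]
mat [ 0.454 -0.362  0.001] [30 28 29]
adapt [ 0.365 -0.362  0.045] [49 48 48]
bench [ 0.603 -0.184 -0.002] [162 161 162]
timer [ 0.645 -0.022  0.054] [161 156 146]
cuv [ 0.635 -0.409  0.035] [155 154 153]
wall [ 0.675 -0.248  0.316] [60 59 55]
```

View pics/crop0.png

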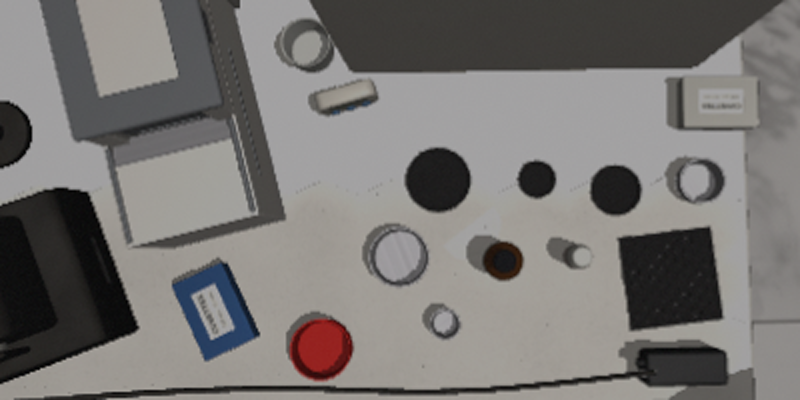

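```bash
cat > det.py <<'E'
from h import *
def rim(f,P,x,y,r=0.045,zlo=0.018,zhi=0.045):
    m=(np.hypot(P[...,0]-x,P[...,1]-y)<r)&(P[...,2]>zlo)&(P[...,2]<zhi)
    pts=P[m]; 
    if len(pts)<10: return None
    ztop=np.percentile(pts[:,2],90)
    q=pts[pts[:,2]>ztop-0.006]
    (cx,cy),rr=cv2.minEnclosingCircle(q[:,:2].astype(np.float32))
    return (round(cx,4),round(cy,4),round(rr*1000,1),round(float(ztop),4),len(q))
def blob(f,mask,z):
    n,l,s,c=cv2.connectedComponentsWithStats(mask.astype(np.uint8))
    out=[]
    for i in range(1,n):
        if s[i,4]<60: continue
        ct=cv2.findContours((l==i).astype(np.uint8),cv2.RETR_EXTERNAL,cv2.CHAIN_APPROX_NONE)[0][0].reshape(-1,2)
        W=onplane(f,ct,z)[:,:2].astype(np.float32)
        out.append((s[i],cv2.minAreaRect(W),W))
    return out
E
python3 - <<'E'
from det import *
f=grab(); P=cloud(f); c=f["color"].astype(int)
for n,x,y in (("lg",.48,-.072),("sm",.409,-.12),("med",.558,-.394),("red",.387,.012)): print(n,rim(f,P,x,y))
for n,x,y,a,b in (("brown",.475,-.179,.07,.1),("vial",.477,-.257,.05,.09)): print(n,rim(f,P,x,y,.04,a,b))
m=(c.max(2)<50)&(P[...,0]>.4)&(P[...,0]<.65)&(P[...,1]<-.06)&(P[...,1]>-.45)&(P[...,2]<.02)
for s,r,W in blob(f,m,.003): print("dark",s,np.round(r[0],4),np.round(r[1],4),round(r[2],1))
blue=(c[...,2]-c[...,0]>40)&(P[...,0]<.5)&(P[...,0]>.35)&(P[...,1]>.05)
for s,r,W in blob(f,blue,.032): print("blue",s,np.round(r[0],4),np.round(r[1],4),round(r[2],1))
# bin: ledge plane points
m=(abs(P[...,2]-.149)<.006)&(P[...,0]<.62)&(P[...,0]>.4)&(P[...,1]>-.02)&(P[...,1]<.25)
q=P[m][:,:2].astype(np.float32); r=cv2.minAreaRect(q); print("ledge",len(q),r, cv2.boxPoints(r))
m=(abs(P[...,2]-.214)<.006)&(P[...,0]<.9)&(P[...,1]>-.02)&(P[...,1]<.3)
q=P[m][:,:2].astype(np.float32); r=cv2.minAreaRect(q); print("lid",len(q),r, cv2.boxPoints(r))
E
```

```text
lg (0.4796, -0.0736, 31.5, 0.0349, 117)
sm (0.409, -0.1202, 16.8, 0.0287, 60)
med (0.5537, -0.3924, 24.2, 0.0315, 91)
red (0.3858, 0.0087, 31.6, 0.0345, 124)
brown (0.4736, -0.1808, 11.7, 0.0862, 104)
vial (0.4768, -0.2592, 10.4, 0.0696, 80)
dark [283 224  32  32 765] [ 0.562  -0.1162] [0.0653 0.0652] 44.0
dark [339 231  19  18 245] [ 0.5611 -0.2213] [0.0364 0.0366] 43.8
dark [376 233  24  24 462] [ 0.5478 -0.3059] [0.0496 0.0495] 89.0
dark [ 390  264   51   50 2074] [ 0.4525 -0.3616] [0.0973 0.0977] 6.2
blue [167 282  40  48 741] [0.428  0.1173] [0.0842 0.0553] 24.0
ledge 3165 ((0.5320560336112976, 0.16529503464698792), (0.12293338775634766, 0.24662326276302338), 26.594650268554688) [[0.42188916 0.24804267]
 [0.53229636 0.02751313]
 [0.6422229  0.0825474 ]
 [0.5318157  0.30307695]]
lid 7094 ((0.7248668670654297, 0.12575319409370422), (0.25122812390327454, 0.2588631510734558), 31.374784469604492) [[ 0.55023366  0.17086034]
 [ 0.68500656 -0.05015185]
 [ 0.8995001   0.08064605]
 [ 0.7647272   0.30165824]]
```

Run:
```python
from det import *
f=grab(); P=cloud(f); c=f["color"].astype(int)
z=P[...,2]; g=c.min(2)
def fit(m,n):
    nn,l,s,_=cv2.connectedComponentsWithStats(m.astype(np.uint8))
    i=1+np.argmax(s[1:,4]); q=P[l==i][:,:2].astype(np.float32); r=cv2.minAreaRect(q); print(n,len(q),np.round(r[0],4),np.round(r[1],4),r[2]); print(cv2.boxPoints(r).round(4)); return l==i
m=fit((abs(z-.150)<.004)&(g>60)&(P[...,0]<.66)&(P[...,1]>-.0)&(P[...,1]<.25),"ledge")
m2=fit((abs(z-.214)<.004)&(P[...,0]<.84)&(P[...,0]>.55)&(P[...,1]>-.02)&(P[...,1]<.3)&(g>40),"lid")
img=f["color"][:,:,::-1].copy(); img[m]=(0,255,0); img[m2]=(255,0,0)
cv2.imwrite("pics/bin1.png",cv2.resize(img[90:340,20:340],None,fx=2.4,fy=2.4,interpolation=cv2.INTER_NEAREST))
cv2.imwrite("pics/bin2.png",cv2.resize(f["color"][:,:,::-1][90:340,20:340],None,fx=2.4,fy=2.4,interpolation=cv2.INTER_CUBIC))
```

```text
ledge 2721 [0.5548 0.1186] [0.0974 0.1239] 13.234099388122559
[[0.4932 0.1678]
 [0.5216 0.0472]
 [0.6164 0.0695]
 [0.588  0.1901]]
lid 6659 [0.6781 0.1426] [0.1606 0.1446] 11.953402519226074
[[0.5846 0.1967]
 [0.6145 0.0552]
 [0.7716 0.0885]
 [0.7417 0.23  ]]
```

View pics/bin1.png

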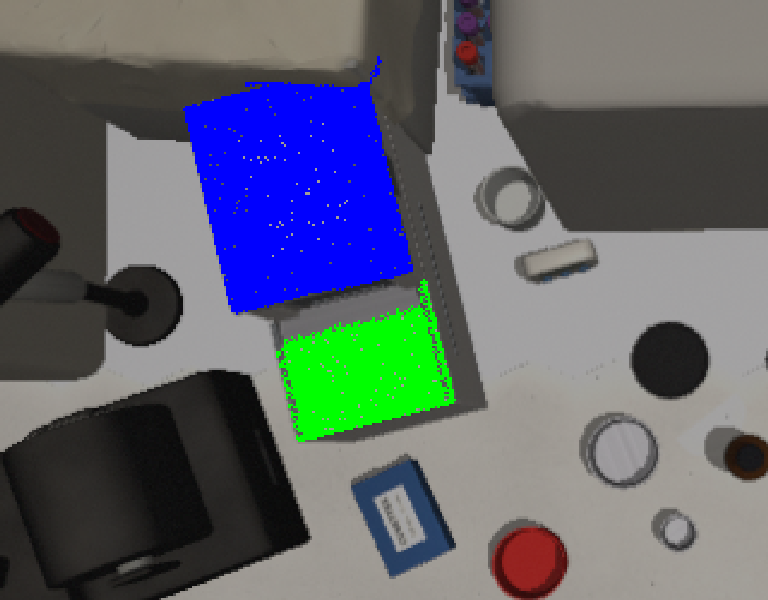

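View pics/bin2.png

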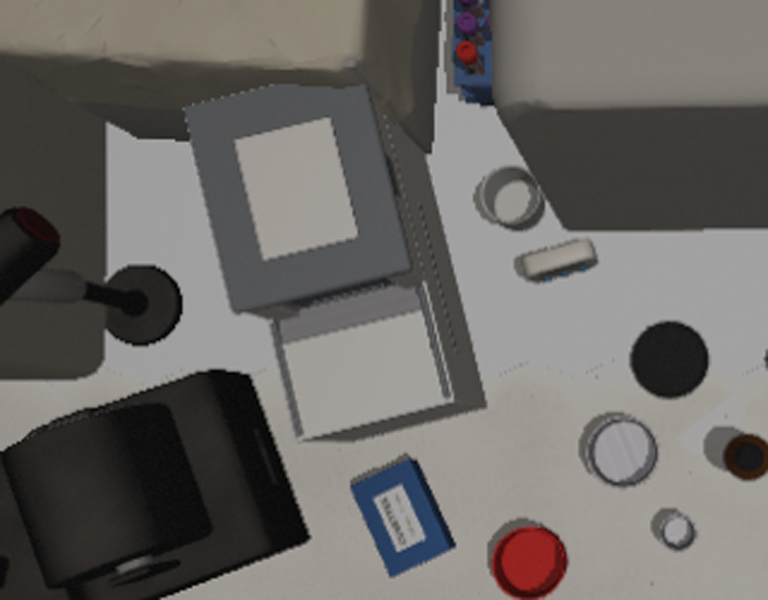

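Run:
```python
from det import *
P=np.load("f0.npz")["P"]
f=grab()
print(onplane(f,[[143.75,273.75],[209.6,257.9]],.15).round(4))
def clear(x,y,jaw,zmin,half=(.0385,.0895)):
    a=np.radians(jaw); d=P[...,:2]-[x,y]
    v=d@[np.cos(a),np.sin(a)]; u=d@[np.sin(a),-np.cos(a)]
    m=(P[...,2]>zmin-.01)&(P[...,2]<.6)
    dist=np.hypot(np.maximum(abs(u)-half[0],0),np.maximum(abs(v)-half[1],0)); dist[~m]=9
    i=np.unravel_index(dist.argmin(),dist.shape); return dist[i].round(4),P[i].round(3),i
for z in (.10,.11,.12,.13,.14): print(z,clear(.428,.117,114,z))
print(clear(.547,.117,103,.245))
for n,x,y in(("brown",.474,-.181),("cm",.548,-.306),("cs",.561,-.2215),("med",.5537,-.392)): print(n,clear(x,y,103,.1),clear(x,y,103,.02,(.01,.06)))
```

```text
[[0.4935 0.1665 0.15  ]
 [0.5203 0.0466 0.15  ]]
0.1 (np.float64(0.0), array([0.419, 0.21 , 0.09 ]), (np.int64(313), np.int64(131)))
0.11 (np.float64(0.0207), array([0.52 , 0.056, 0.116]), (np.int64(259), np.int64(208)))
0.12 (np.float64(0.0207), array([0.52 , 0.056, 0.116]), (np.int64(259), np.int64(208)))
0.13 (np.float64(0.0207), array([0.519, 0.058, 0.128]), (np.int64(259), np.int64(206)))
0.14 (np.float64(0.0209), array([0.52 , 0.054, 0.148]), (np.int64(258), np.int64(206)))
(np.float64(0.0966), array([ 0.678, -0.024,  0.297]), (np.int64(153), np.int64(236)))
brown (np.float64(0.1366), array([0.522, 0.048, 0.098]), (np.int64(258), np.int64(214))) (np.float64(0.0), array([ 0.486, -0.191,  0.061]), (np.int64(274), np.int64(336)))
cm (np.float64(0.0683), array([ 0.674, -0.387,  0.304]), (np.int64(151), np.int64(468))) (np.float64(0.0022), array([ 0.551, -0.369,  0.016]), (np.int64(242), np.int64(418)))
cs (np.float64(0.0543), array([ 0.673, -0.303,  0.13 ]), (np.int64(175), np.int64(395))) (np.float64(0.0153), array([ 0.566, -0.148,  0.01 ]), (np.int64(237), np.int64(314)))
med (np.float64(0.0794), array([ 0.674, -0.389,  0.333]), (np.int64(146), np.int64(476))) (np.float64(0.0), array([ 0.567, -0.408,  0.016]), (np.int64(234), np.int64(436)))
```

Emit:
{"fn": "carry_out", "kwargs": {"series": [[[0.05,0.03,0.1],0],[[0.1,0.08,0.11],0],[[0.14,0.13,0.11],0],[[0.18,0.18,0.11],0],[[0.2,0.24,0.11],2],[[0.22,0.3,0.11],4],[[0.22,0.36,0.11],5.5],[[0.22,0.42,0.11],5.5],[[0.22,0.48,0.11],5.5],[[0.22,0.54,0.11],5.5],[[0.22,0.6,0.11],5.5],[[0.22,0.66,0.11],5.5]], "grip": 0.08, "squeeze": 20}}

```text
time_s: 1.8
position: [0.4266, 0.0165, 0.2853]
orientation: [3.072, 0.654, 0.002]
force: [0.8, -0.1, -0.1]
grip_width: 0.0801
```

Emit:
{"fn": "carry_out", "kwargs": {"series": [[[0.001,0.073,0],0],[[0.001,0.073,0],0],[[0.001,0.073,-0.06],0],[[0.001,0.073,-0.12],0],[[0.001,0.073,-0.12],0],[[0.001,0.073,-0.12],0]]}}

```text
time_s: 2.55
position: [0.4292, 0.0874, 0.1665]
orientation: [3.073, 0.653, 0.004]
force: [-1.1, 0.8, 0.1]
grip_width: 0.0803
```

```bash
cat > look.py <<'E'
from det import *
def allobj(f=None,verbose=True):
    f=f or grab(); P=cloud(f); c=f["color"].astype(int)
    blue=(c[...,2]-c[...,0]>40)&(P[...,0]<.62)&(P[...,0]>.33)&(P[...,1]>-.3)&(P[...,1]<.25)
    for s,r,W in blob(f,blue,.032): print("blue",s,np.round(r[0],4),np.round(r[1],4),round(r[2],1))
    for n,x,y in (("lg",.48,-.072),("sm",.409,-.12),("med",.5537,-.392)): print(n,rim(f,P,x,y,.06))
    for n,x,y,a,b in (("brown",.475,-.179,.07,.1),("vial",.477,-.257,.05,.09)): print(n,rim(f,P,x,y,.04,a,b))
    print(bot.get_obs()["position"].round(4), bot.get_obs()["time_s"])
    return f,P
E
python3 -c "
from look import *
f,P=allobj(); cv2.imwrite('pics/a1.png',f['color'][:,:,::-1])"
```

```text
blue [171 301  12  18 114] [0.42   0.1372] [0.0376 0.0125] 22.9
lg (0.4796, -0.0735, 31.6, 0.0349, 115)
sm (0.4288, -0.109, 37.7, 0.0327, 49)
med (0.5722, -0.3919, 42.1, 0.033, 110)
brown (0.4736, -0.1806, 11.5, 0.0865, 106)
vial (0.4764, -0.2595, 10.4, 0.0692, 84)
[0.4298 0.0876 0.167 ] 2.6
```

View pics/a1.png

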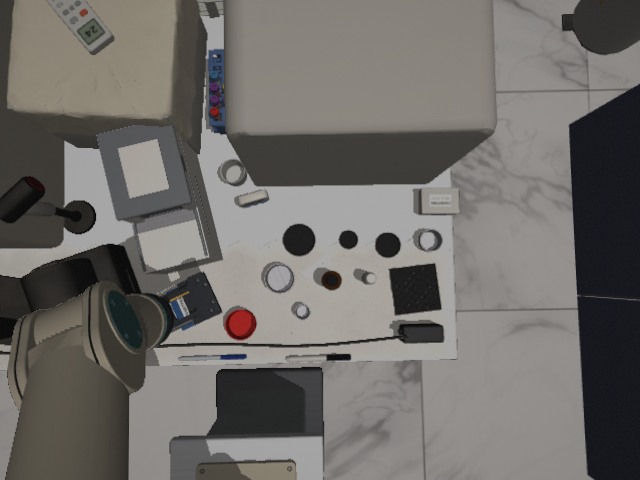

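Emit:
{"fn": "carry_out", "kwargs": {"series": [[[-0.0015,0.0295,0],0],[[-0.0015,0.0295,-0.04],0],[[-0.0015,0.0295,-0.08],0],[[-0.0015,0.0295,-0.1],0],[[-0.0015,0.0295,-0.1],0]]}}

```text
time_s: 3.22
position: [0.4274, 0.1172, 0.0658]
orientation: [3.072, 0.654, 0.002]
force: [0.1, -0.6, 0.2]
grip_width: 0.0801
```

```bash
python3 -c "
from look import *
print(bot.get_obs())
f=grab('scene'); cv2.imwrite('pics/a2.png',f['color'][:,:,::-1])"
```

```text
{'time_s': 3.225, 'joint_pos': array([-0.19324182,  0.53291812, -0.19481663,  2.17773216,  0.2299797 ,
        0.44831849, -1.72072597]), 'qd': array([ 0.00569741, -0.03354427, -0.01038841, -0.01562868, -0.00543619,
        0.0138869 ,  0.00467199]), 'effort': array([ -0.16342465, -39.16081667,  -1.09558336,  -9.14826125,
         0.0602782 ,  -0.23112827,  -0.05652888]), 'position': array([0.42738152, 0.11720459, 0.06576415]), 'orientation': array([3.07249152e+00, 6.54027256e-01, 2.08291898e-03]), 'force': array([ 0.12725447, -0.55832996,  0.19819898]), 'moment': array([ 0.01865303,  0.01358342, -0.00092904]), 'grip_width': 0.08009903745289658}
```

View pics/a2.png

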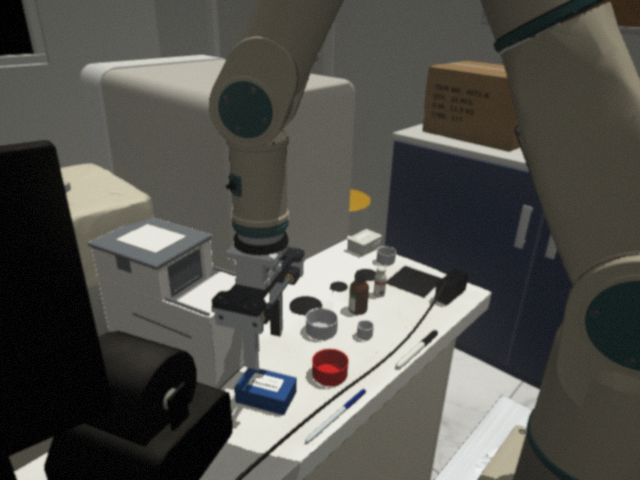

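Emit:
{"fn": "carry_out", "kwargs": {"series": [[[0.0005,0,-0.02],0],[[0.0005,0,-0.035],0],[[0.0005,0,-0.044],0],[[0.0005,0,-0.044],0]]}}

```text
time_s: 3.78
position: [0.4276, 0.1173, 0.0216]
orientation: [-3.073, -0.654, -0.002]
force: [0.3, 0.3, 0.2]
grip_width: 0.0802
```

Emit:
{"fn": "carry_out", "kwargs": {"series": [[[0,0,0],0],[[0,0,0],0],[[0,0,0],0],[[0,0,0],0]], "grip": 0.04, "squeeze": 25}}

```text
time_s: 4.28
position: [0.4269, 0.1171, 0.0211]
orientation: [-3.073, -0.654, -0.0]
force: [-0.6, 0.2, -0.5]
grip_width: 0.0435
```

```bash
python3 -c "
from look import *
print(bot.get_obs()['grip_width'])
f=grab('scene'); cv2.imwrite('pics/a3.png',cv2.resize(f['color'][200:440,150:450,::-1],None,fx=2.5,fy=2.5))
f=grab('top'); cv2.imwrite('pics/a4.png',cv2.resize(f['color'][220:380,80:280,::-1],None,fx=3,fy=3))"
```

```text
0.04353196147721781
```

View pics/a3.png

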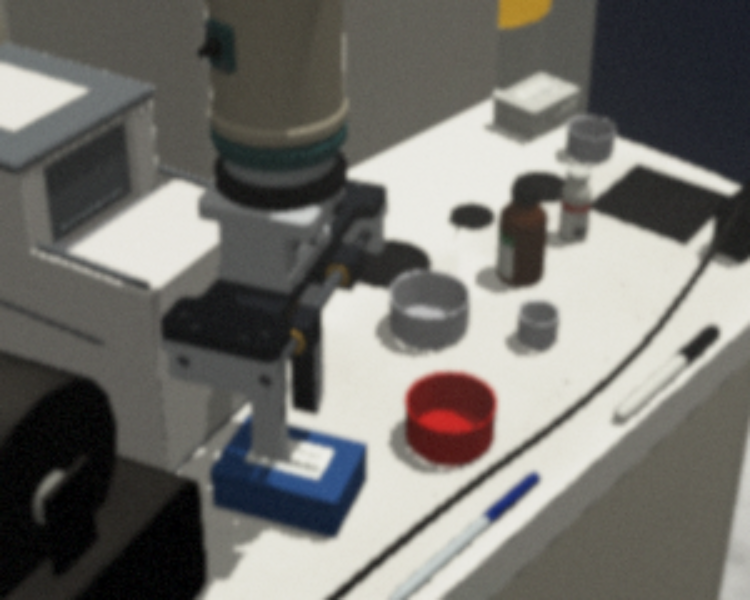

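View pics/a4.png

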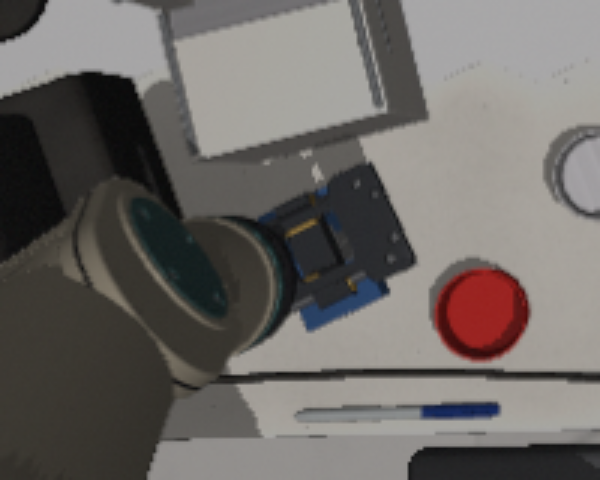

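```bash
python3 -c "
from look import *
from scipy.spatial.transform import Rotation as Ro
o=bot.get_obs(); R=Ro.from_rotvec(o['orientation']).as_matrix(); p=o['position']; print(R.round(3))
f=grab('scene'); print(-f['R'].T@f['t'])
w=o['grip_width']/2
pts={'tcp':p,'tip':p+R[:,2]*.008,'tipL':p+R@[0,w,.008],'tipR':p+R@[0,-w,.008],'grL':p+R@[0,w,-.06],'grR':p+R@[0,-w,-.06]}
for k,v in pts.items(): print(k,v.round(3),((proj(f,v)[0]-[150,200])*2.5).round(0))
P=cloud(f); c=f['color'].astype(int)
m=(c[...,2]-c[...,0]>40)&(P[...,1]>.03)&(P[...,0]<.52)&(P[...,0]>.3)
q=P[m]; print(len(q),np.percentile(q,[2,50,98],axis=0).round(3))
top=q[q[:,2]>.026]; r=cv2.minAreaRect(top[:,:2].astype(np.float32)); print(r)
"
```

```text
[[ 0.913  0.408  0.   ]
 [ 0.408 -0.913 -0.   ]
 [ 0.     0.    -1.   ]]
[-0.03516023  0.51574917  0.59123425]
tcp [0.427 0.117 0.021] [287. 468.]
tip [0.427 0.117 0.013] [287. 477.]
tipL [0.435 0.099 0.013] [299. 457.]
tipR [0.419 0.135 0.013] [274. 499.]
grL [0.435 0.099 0.081] [297. 375.]
grR [0.419 0.135 0.081] [271. 415.]
676 [[0.314 0.039 0.007]
 [0.402 0.116 0.029]
 [0.457 0.149 0.032]]
((0.42463183403015137, 0.11633571982383728), (0.08403351902961731, 0.05488204210996628), 25.18778419494629)
```

```bash
python3 -c "
from look import *
f=grab('scene'); cv2.imwrite('pics/a5.png',cv2.resize(f['color'][340:420,210:310,::-1],None,fx=7,fy=7,interpolation=cv2.INTER_CUBIC))
P=cloud(f); 
for v in range(350,400,4): print(v,[tuple(P[v,u].round(3)) for u in (256,260,264)])
print(bot.get_obs())
"
```

```text
350 [(np.float64(0.371), np.float64(0.178), np.float64(0.163)), (np.float64(0.365), np.float64(0.176), np.float64(0.165)), (np.float64(0.364), np.float64(0.17), np.float64(0.163))]
354 [(np.float64(0.371), np.float64(0.178), np.float64(0.157)), (np.float64(0.365), np.float64(0.177), np.float64(0.16)), (np.float64(0.364), np.float64(0.17), np.float64(0.156))]
358 [(np.float64(0.371), np.float64(0.179), np.float64(0.15)), (np.float64(0.367), np.float64(0.175), np.float64(0.151)), (np.float64(0.408), np.float64(0.132), np.float64(0.101))]
362 [(np.float64(0.412), np.float64(0.145), np.float64(0.098)), (np.float64(0.406), np.float64(0.142), np.float64(0.1)), (np.float64(0.407), np.float64(0.134), np.float64(0.094))]
366 [(np.float64(0.413), np.float64(0.144), np.float64(0.09)), (np.float64(0.408), np.float64(0.141), np.float64(0.091)), (np.float64(0.407), np.float64(0.134), np.float64(0.087))]
370 [(np.float64(0.413), np.float64(0.145), np.float64(0.082)), (np.float64(0.407), np.float64(0.142), np.float64(0.085)), (np.float64(0.406), np.float64(0.135), np.float64(0.081))]
374 [(np.float6
[... 1257 characters left out ...]
e_s': 4.475, 'joint_pos': array([-0.22963435,  0.62242373, -0.14627376,  2.20823022,  0.26776768,
        0.32696091, -1.75400547]), 'qd': array([ 4.46262583e-04,  1.29316407e-03,  1.23059408e-06,  5.06752352e-04,
        1.20959535e-03, -9.53726308e-04, -2.59078530e-05]), 'effort': array([ 6.07683440e-03, -4.29107845e+01, -8.69235937e-01, -6.97917759e+00,
        3.22263288e-03, -7.49699771e-02,  1.24522039e-04]), 'position': array([0.42677193, 0.11712119, 0.02094454]), 'orientation': array([ 3.07264403e+00,  6.54529849e-01, -1.04244296e-04]), 'force': array([-0.8929967 ,  0.47406773, -0.19008922]), 'moment': array([-0.00340282,  0.02340756, -0.00272771]), 'grip_width': 0.03981466725884286}
```

View pics/a5.png

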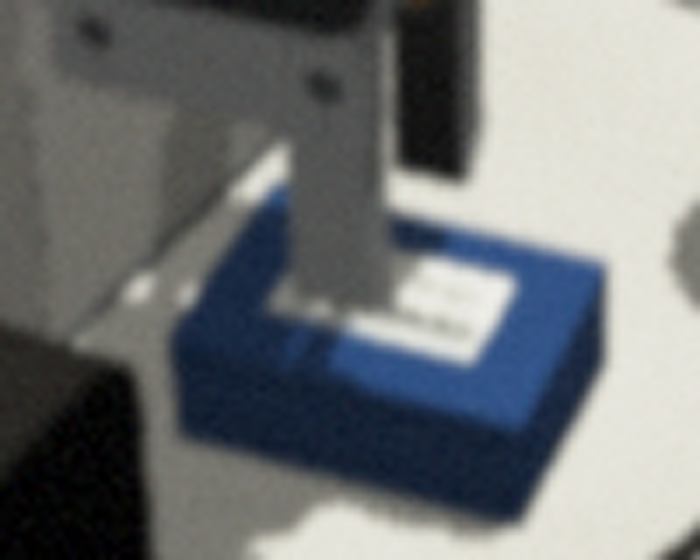

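```bash
python3 -c "
from look import *
f=grab('scene'); P=cloud(f)
for v in range(344,370,3): print(v,[tuple(P[v,u].round(3).tolist()) for u in (268,271,274)])
for v in (381,382,383,384,385): print(v,[tuple(P[v,u].round(3).tolist()) for u in (252,254,260,265,267)])
f=grab('top'); P=cloud(f)
for (u,v) in ((205,285),(210,300),(200,295),(185,298),(188,315),(215,305),(203,278)): print(u,v,P[v,u].round(3),f['color'][v,u])
"
```

```text
344 [(0.438, 0.097, 0.09), (0.432, 0.096, 0.092), (0.428, 0.094, 0.094)]
347 [(0.437, 0.099, 0.086), (0.431, 0.097, 0.088), (0.427, 0.095, 0.089)]
350 [(0.438, 0.097, 0.078), (0.433, 0.096, 0.08), (0.428, 0.094, 0.082)]
353 [(0.436, 0.099, 0.074), (0.432, 0.097, 0.075), (0.429, 0.093, 0.075)]
356 [(0.438, 0.098, 0.067), (0.431, 0.098, 0.07), (0.428, 0.095, 0.07)]
359 [(0.438, 0.098, 0.06), (0.431, 0.098, 0.064), (0.429, 0.094, 0.063)]
362 [(0.439, 0.098, 0.053), (0.434, 0.096, 0.056), (0.427, 0.095, 0.059)]
365 [(0.48, 0.061, -0.0), (0.476, 0.058, -0.0), (0.428, 0.095, 0.052)]
368 [(0.474, 0.067, 0.0), (0.47, 0.064, 0.0), (0.467, 0.059, -0.001)]
381 [(0.42, 0.148, 0.059), (0.415, 0.148, 0.062), (0.407, 0.143, 0.063), (0.406, 0.134, 0.058), (0.429, 0.11, 0.028)]
382 [(0.443, 0.129, 0.03), (0.418, 0.146, 0.057), (0.408, 0.142, 0.06), (0.407, 0.133, 0.055), (0.426, 0.113, 0.03)]
383 [(0.442, 0.13, 0.029), (0.439, 0.129, 0.03), (0.409, 0.142, 0.058), (0.406, 0.134, 0.054), (0.423, 0.115, 0.031)]
384 [(0.439, 0.133, 0.03), (0.437, 0.13, 0.03), (0.43, 0.124, 0.03), (0.408, 0.133, 0.05), (0.423, 0.115, 0.029)]
385 [(0.438, 0.133, 0.029), (0.436, 0.131, 0.029), (0.429, 0.125, 0.029), (0.422, 0.12, 0.031), (0.42, 0.118, 0.031)]
205 285 [0.471 0.047 0.189] [69 69 71]
210 300 [0.445 0.039 0.19 ] [42 44 46]
200 295 [0.454 0.056 0.191] [41 43 47]
185 298 [0.449 0.087 0.171] [40 43 45]
188 315 [0.42  0.077 0.191] [37 38 40]
215 305 [0.436 0.03  0.191] [46 47 50]
203 278 [0.484 0.05  0.191] [41 43 45]
```

Emit:
{"fn": "carry_out", "kwargs": {"series": [[[0,0,0],0],[[0,0,0],0],[[0,0,0],0],[[0,0,0],0]], "grip": 0.08}}

```text
time_s: 5.08
position: [0.4268, 0.1171, 0.021]
orientation: [3.073, 0.654, -0.0]
force: [0.0, -0.3, -0.3]
grip_width: 0.0761
```

Emit:
{"fn": "carry_out", "kwargs": {"series": [[[-0.001,0,-0.01],0],[[-0.001,0,-0.018],0],[[-0.001,0,-0.018],0]]}}

```text
time_s: 5.45
position: [0.425, 0.1169, 0.0021]
orientation: [3.072, 0.655, -0.003]
force: [-0.6, 0.4, 0.4]
grip_width: 0.0801
```

```bash
python3 -c "
from look import *
print(bot.get_obs()['position'],bot.get_obs()['force'],bot.get_obs()['grip_width'])
f=grab('scene'); cv2.imwrite('pics/a6.png',cv2.resize(f['color'][310:430,190:330,::-1],None,fx=5,fy=5,interpolation=cv2.INTER_CUBIC))
"
```

```text
[0.42503098 0.11689021 0.00208064] [-0.56352961  0.3533076   0.35013879] 0.08007813749680603
```

View pics/a6.png

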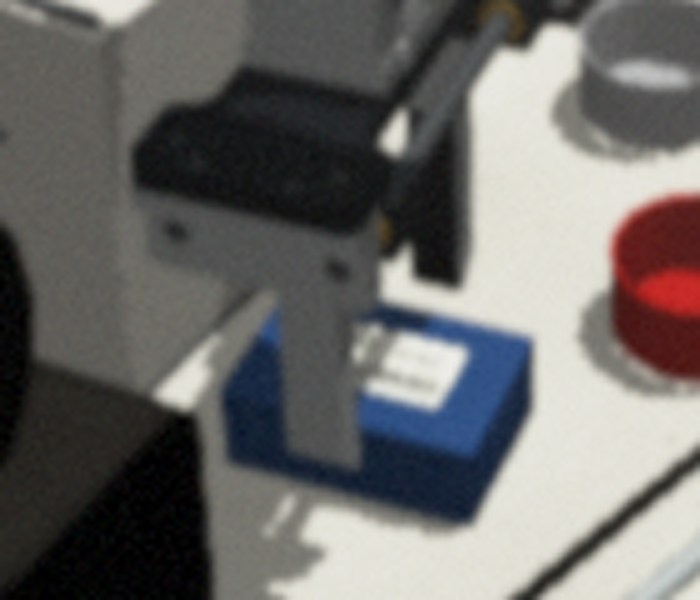

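Emit:
{"fn": "carry_out", "kwargs": {"series": [[[0.001,0,-0.008],0],[[0.001,0,-0.016],0],[[0.001,0,-0.016],0]]}}

```text
time_s: 5.88
position: [0.4262, 0.117, -0.0137]
orientation: [3.073, 0.655, -0.002]
force: [1.0, 0.7, -0.6]
grip_width: 0.0799
```

Emit:
{"fn": "carry_out", "kwargs": {"series": [[[0,0,0],0],[[0,0,0],0],[[0,0,0],0],[[0,0,0],0]], "grip": 0.04, "squeeze": 25}}

```text
time_s: 6.38
position: [0.427, 0.1171, -0.0128]
orientation: [3.073, 0.654, 0.001]
force: [-1.5, -1.4, 1.3]
grip_width: 0.0563
```

Emit:
{"fn": "carry_out", "kwargs": {"series": [[[0,0,0.03],0],[[0,0,0.08],0],[[0,0,0.13],0],[[0,0,0.18],0],[[0,0,0.18],0],[[0.04,0,0.18],-4],[[0.08,0,0.18],-8],[[0.119,0,0.18],-11.1],[[0.119,0,0.18],-11.1],[[0.119,0,0.18],-11.1]]}}

```text
time_s: 7.62
position: [0.5437, 0.1169, 0.1653]
orientation: [3.121, 0.355, -0.006]
force: [-0.3, 0.4, -1.9]
grip_width: 0.0565
```

```bash
python3 -c "
from look import *
o=bot.get_obs();print(o['position'],o['orientation'],o['force'],o['grip_width'])
f=grab('scene'); cv2.imwrite('pics/a7.png',cv2.resize(f['color'][180:420,60:340,::-1],None,fx=2.5,fy=2.5,interpolation=cv2.INTER_CUBIC))
P=cloud(f);c=f['color'].astype(int);m=(c[...,2]-c[...,0]>30)&(P[...,1]>.03)&(P[...,0]<.62)&(P[...,0]>.45)
q=P[m];print(len(q),np.percentile(q,[2,50,98],axis=0).round(3))
"
```

```text
[0.54366006 0.11689944 0.16531224] [ 3.12095266  0.35547039 -0.0064648 ] [-0.32467614  0.41243128 -1.9296464 ] 0.056486521572924844
549 [[0.496 0.084 0.191]
 [0.508 0.115 0.208]
 [0.573 0.147 0.21 ]]
```

View pics/a7.png

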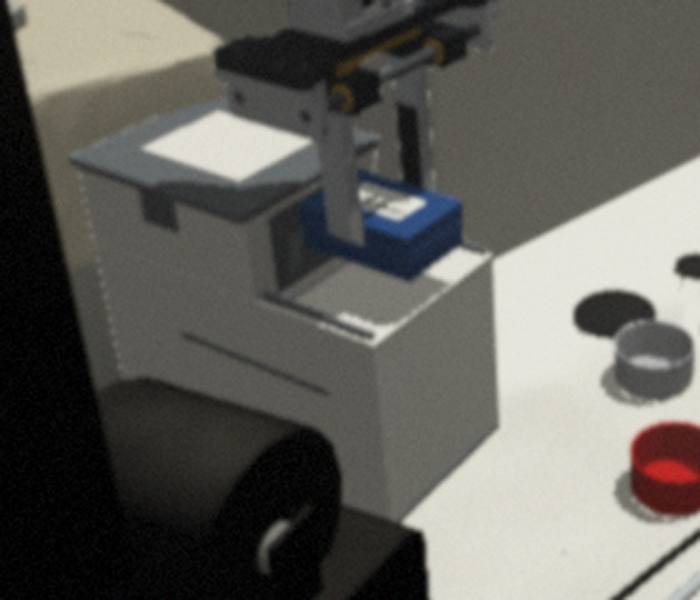

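Emit:
{"fn": "carry_out", "kwargs": {"series": [[[0.002,0,-0.012],0],[[0.002,0,-0.02],0],[[0.002,0,-0.025],0],[[0.002,0,-0.025],0]]}}

```text
time_s: 8.18
position: [0.5474, 0.117, 0.1415]
orientation: [3.121, 0.354, -0.002]
force: [-0.9, -0.1, -0.2]
grip_width: 0.0564
```

```bash
python3 -c "
from look import *
o=bot.get_obs();print(o['position'],o['orientation'],o['force'],o['grip_width'])
f=grab('scene'); cv2.imwrite('pics/a8.png',cv2.resize(f['color'][200:360,100:280,::-1],None,fx=4,fy=4,interpolation=cv2.INTER_CUBIC))
P=cloud(f);c=f['color'].astype(int);m=(c[...,2]-c[...,0]>30)&(P[...,1]>.03)&(P[...,0]<.62)&(P[...,0]>.45)
q=P[m];print(len(q),np.percentile(q,[2,50,98],axis=0).round(3))
"
```

```text
[0.54736381 0.11702843 0.14147625] [ 3.12140325e+00  3.54444447e-01 -1.52670602e-03] [-0.94026102 -0.09955932 -0.21344336] 0.05644548293405685
579 [[0.5   0.085 0.165]
 [0.512 0.115 0.184]
 [0.578 0.149 0.186]]
```

View pics/a8.png

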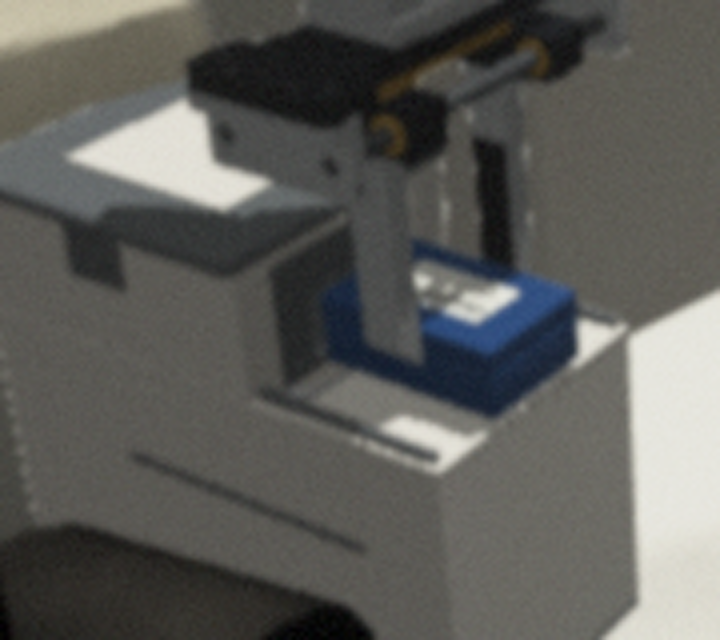

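Emit:
{"fn": "carry_out", "kwargs": {"series": [[[0,0,-0.0025],0],[[0,0,-0.0025],0]]}}

```text
time_s: 8.48
position: [0.5478, 0.1171, 0.1395]
orientation: [3.122, 0.354, 0.0]
force: [-0.5, 0.5, -2.3]
grip_width: 0.0564
```

Emit:
{"fn": "carry_out", "kwargs": {"series": [[[0,0,0],0],[[0,0,0],0],[[0,0,0],0],[[0,0,0.03],0],[[0,0,0.07],0],[[-0.04,-0.009,0.07],0],[[-0.08,-0.018,0.07],0],[[-0.08,-0.018,0.07],0]], "grip": 0.076}}

```text
time_s: 9.48
position: [0.4652, 0.0982, 0.2098]
orientation: [3.12, 0.355, -0.002]
force: [0.6, 0.6, -0.4]
grip_width: 0.0761
```

```bash
python3 -c "
from look import *
o=bot.get_obs();print(o['position'],o['orientation'],o['force'],o['grip_width'])
f=grab('scene'); cv2.imwrite('pics/a9.png',cv2.resize(f['color'][160:360,100:300,::-1],None,fx=3,fy=3,interpolation=cv2.INTER_CUBIC))
f=grab('top'); cv2.imwrite('pics/a10.png',cv2.resize(f['color'][150:350,80:280,::-1],None,fx=3,fy=3,interpolation=cv2.INTER_CUBIC))
P=cloud(f);c=f['color'].astype(int);m=(c[...,2]-c[...,0]>40)&(P[...,1]>.03)&(P[...,0]<.62)&(P[...,0]>.45)
for s,r,W in blob(f,m,.182): print('blue',s,np.round(r[0],4),np.round(r[1],4),round(r[2],1))
"
```

```text
[0.46515691 0.09823895 0.20980699] [ 3.12046361e+00  3.54533481e-01 -2.27679818e-03] [ 0.64781732  0.63419942 -0.41384864] 0.07614473138790445
blue [146 216  36  40 587] [0.5602 0.1208] [0.0598 0.055 ] 13.0
blue [156 259  11   9  61] [0.511  0.1254] [0.0116 0.0194] 13.1
```

View pics/a9.png

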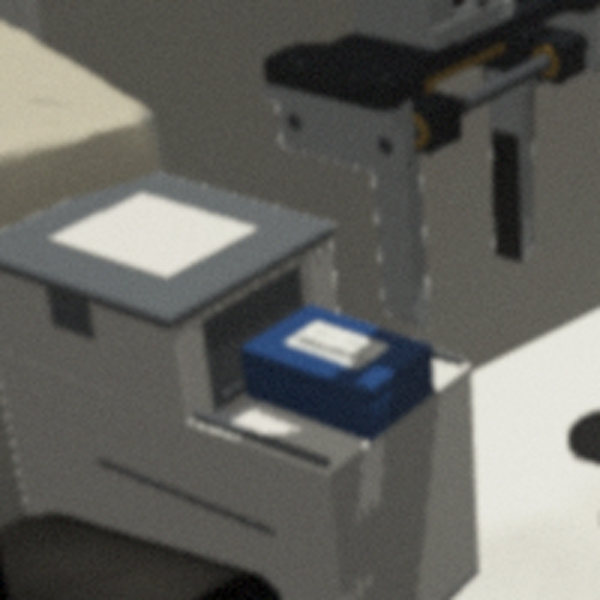

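View pics/a10.png

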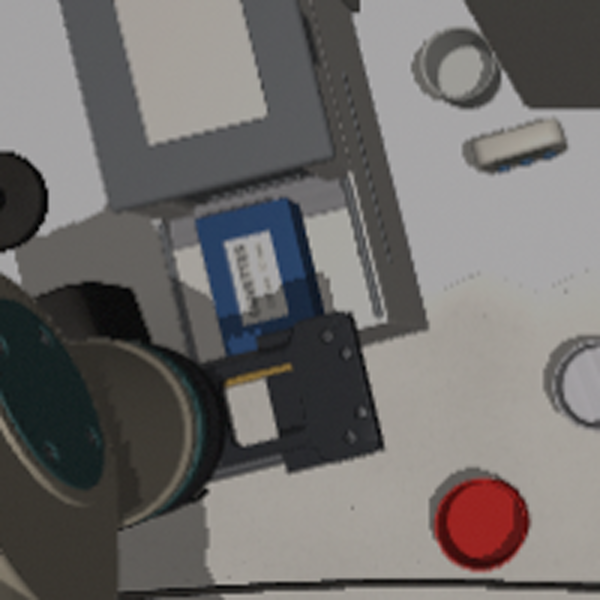

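Emit:
{"fn": "carry_out", "kwargs": {"series": [[[0,0,0],0],[[0,0,0],0],[[0,0,0],0],[[0,0,0],0],[[0,0,-0.03],0],[[0,0,-0.06],0],[[0,0,-0.079],0],[[0,0,-0.081],0],[[0,0,-0.081],0]], "grip": 0, "squeeze": 15}}

```text
time_s: 10.7
position: [0.4682, 0.0993, 0.1289]
orientation: [-3.121, -0.354, -0.001]
force: [0.2, -0.2, -0.1]
grip_width: 0.0005
```

Emit:
{"fn": "carry_out", "kwargs": {"series": [[[0.0146,0.0034,0],0],[[0.0292,0.0067,0],0],[[0.0409,0.0094,0],0],[[0.0526,0.0121,0],0],[[0.0643,0.0148,0],0],[[0.0643,0.0148,0],0],[[0.0643,0.0148,0],0]]}}

```text
time_s: 11.58
position: [0.5325, 0.1141, 0.1284]
orientation: [-3.121, -0.354, -0.001]
force: [0.3, 0.3, 0.1]
grip_width: 0.0004
```

```bash
python3 -c "
from look import *
o=bot.get_obs();print(o['position'],o['orientation'],o['force'],o['grip_width'])
f=grab('scene'); cv2.imwrite('pics/a11.png',cv2.resize(f['color'][160:360,100:300,::-1],None,fx=3,fy=3,interpolation=cv2.INTER_CUBIC))
f=grab('top'); cv2.imwrite('pics/a12.png',cv2.resize(f['color'][150:350,80:280,::-1],None,fx=3,fy=3,interpolation=cv2.INTER_CUBIC))
"
```

```text
[0.53249968 0.11408298 0.12843692] [-3.12129129e+00 -3.54349562e-01 -1.32716711e-03] [0.2729073  0.31113617 0.14901595] 0.00041818908622150977
```

View pics/a11.png

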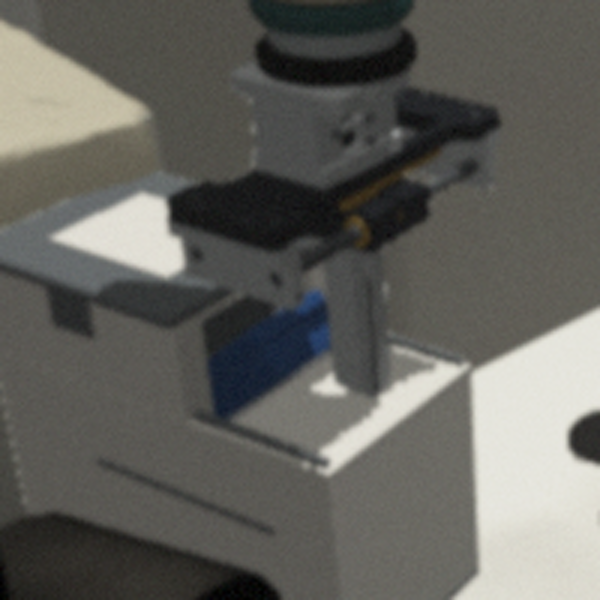

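View pics/a12.png

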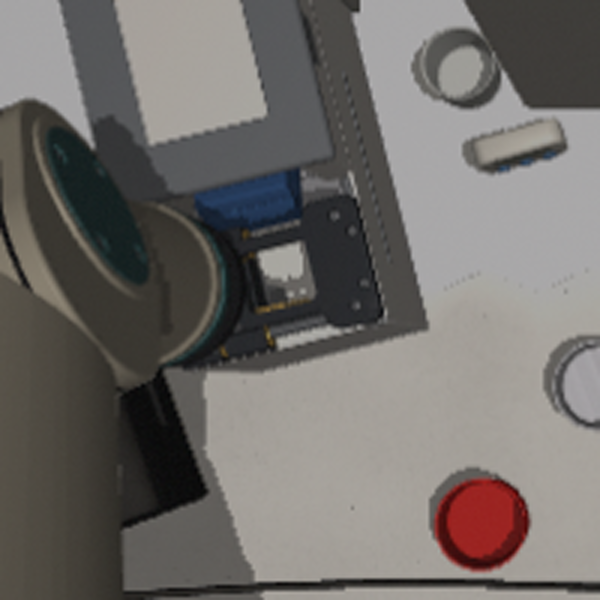

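Emit:
{"fn": "carry_out", "kwargs": {"series": [[[0.0117,0.0027,0],0],[[0.0234,0.0054,0],0],[[0.0351,0.0081,0],0],[[0.0468,0.0108,0],0],[[0.0536,0.0124,0],0],[[0.0536,0.0124,0],0],[[0.0536,0.0124,0],0]]}}

```text
time_s: 12.55
position: [0.5852, 0.1262, 0.1284]
orientation: [3.121, 0.354, -0.001]
force: [0.6, 1.4, 0.3]
grip_width: 0.0005
```

```bash
python3 -c "
from look import *
o=bot.get_obs();print(o['position'],o['orientation'],o['force'],o['grip_width'])
f=grab('scene'); cv2.imwrite('pics/a13.png',cv2.resize(f['color'][160:360,100:300,::-1],None,fx=3,fy=3,interpolation=cv2.INTER_CUBIC))
"
```

```text
[0.58521449 0.12621522 0.12835373] [ 3.12138691e+00  3.54405534e-01 -1.08854479e-03] [0.61944081 1.36228841 0.30538291] 0.00049318764990486
```

View pics/a13.png

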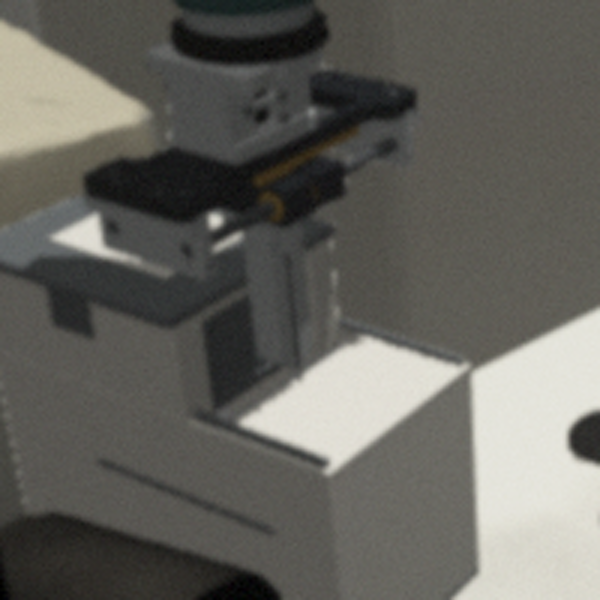

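Emit:
{"fn": "carry_out", "kwargs": {"series": [[[-0.03,-0.007,0],0],[[-0.07,-0.016,0.02],0],[[-0.09,-0.05,0.06],0],[[-0.11,-0.1,0.06],0],[[-0.111,-0.15,0.06],0],[[-0.111,-0.2,0.06],0],[[-0.111,-0.25,0.06],0],[[-0.111,-0.3065,0.06],0],[[-0.111,-0.3065,0.06],0],[[-0.111,-0.3065,0.06],0],[[-0.111,-0.3065,0.06],0]], "grip": 0.062}}

```text
time_s: 13.98
position: [0.4748, -0.1783, 0.1886]
orientation: [-3.12, -0.359, -0.0]
force: [0.2, -0.4, -0.2]
grip_width: 0.0618
```

```bash
python3 -c "
from look import *
o=bot.get_obs();print(o['position'],o['orientation'],o['force'],o['grip_width'])
f=grab('scene'); cv2.imwrite('pics/b1.png',cv2.resize(f['color'][160:400,70:420,::-1],None,fx=2.2,fy=2.2,interpolation=cv2.INTER_CUBIC))
f,P=allobj()
cv2.imwrite('pics/b2.png',f['color'][:,:,::-1])
"
```

```text
[ 0.47484881 -0.17832735  0.18860078] [-3.12038483e+00 -3.58549420e-01 -2.66137897e-04] [ 0.19673611 -0.42656483 -0.15476583] 0.06184697437123837
lg (0.4796, -0.0736, 31.6, 0.0352, 80)
sm (0.3957, -0.1168, 7.4, 0.029, 11)
med (0.5725, -0.3929, 42.3, 0.0332, 110)
brown None
vial None
[ 0.4749 -0.1786  0.1886] 14.075
```

View pics/b1.png

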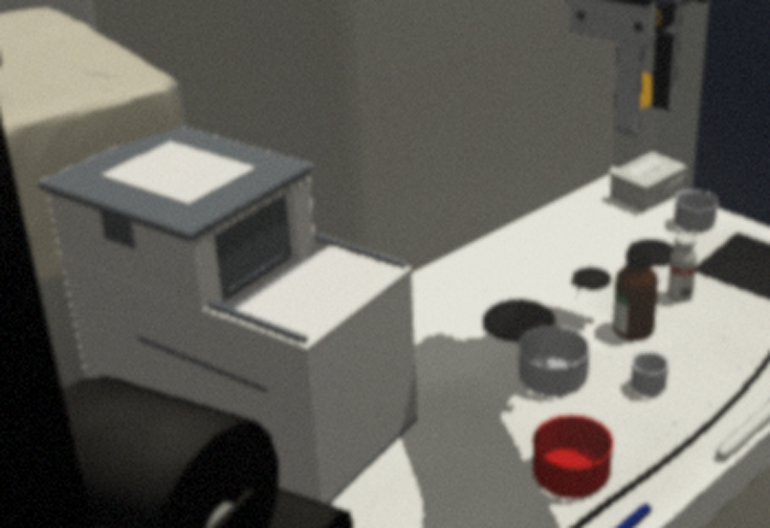

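View pics/b2.png

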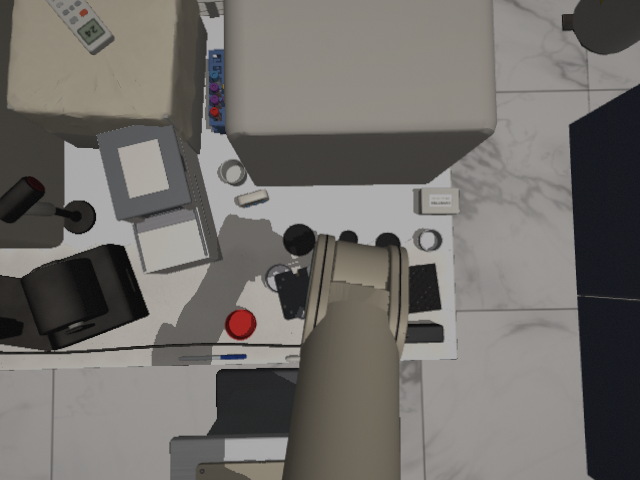

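```bash
python3 -c "
from look import *
f=grab('scene'); cv2.imwrite('pics/b3.png',cv2.resize(f['color'][240:340,280:420,::-1],None,fx=5,fy=5,interpolation=cv2.INTER_CUBIC))
P=cloud(f)
for v in range(280,306,3): print(v,[tuple(P[v,u].round(3).tolist()) for u in (332,338,344)])
print(proj(f,[[.561,-.2213,.003],[.562,-.1162,.003],[.548,-.306,.003]]))
"
```

```text
280 [(0.589, -0.238, -0.002), (0.584, -0.252, -0.006), (0.572, -0.261, -0.005)]
283 [(0.575, -0.22, 0.004), (0.569, -0.235, 0.0), (0.558, -0.243, 0.001)]
286 [(0.57, -0.215, 0.0), (0.561, -0.225, 0.0), (0.55, -0.233, 0.002)]
289 [(0.559, -0.203, 0.003), (0.549, -0.211, 0.004), (0.54, -0.221, 0.003)]
292 [(0.557, -0.2, -0.003), (0.546, -0.207, -0.001), (0.536, -0.216, -0.0)]
295 [(0.547, -0.189, -0.001), (0.538, -0.198, -0.001), (0.53, -0.209, -0.002)]
298 [(0.541, -0.182, -0.003), (0.531, -0.19, -0.002), (0.522, -0.199, -0.002)]
301 [(0.533, -0.172, -0.002), (0.523, -0.18, -0.001), (0.513, -0.189, -0.001)]
304 [(0.525, -0.163, -0.001), (0.513, -0.169, 0.001), (0.507, -0.181, -0.001)]
[[336.88171503 285.52688932]
 [304.13785809 304.40600594]
 [364.52148524 273.80932557]]
```

View pics/b3.png

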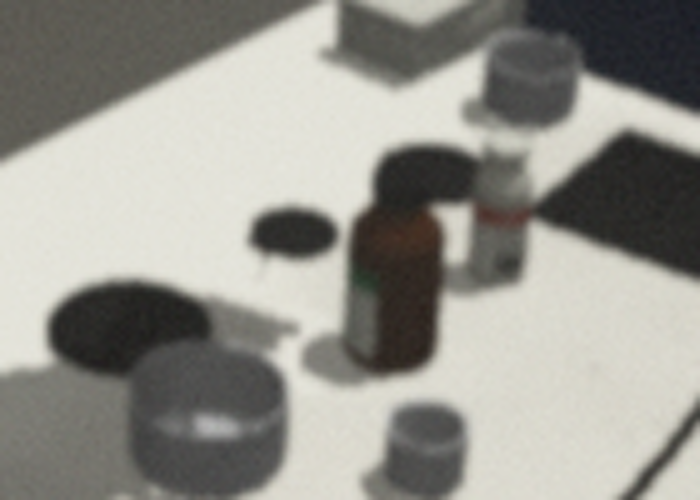

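Emit:
{"fn": "carry_out", "kwargs": {"series": [[[-0.0012,-0.0022,-0.04],0],[[-0.0012,-0.0022,-0.08],0],[[-0.0012,-0.0022,-0.12],0],[[-0.0012,-0.0022,-0.15],0],[[-0.0012,-0.0022,-0.175],0],[[-0.0012,-0.0022,-0.193],0],[[-0.0012,-0.0022,-0.193],0],[[-0.0012,-0.0022,-0.193],0]]}}

```text
time_s: 15.12
position: [0.4741, -0.1821, -0.0039]
orientation: [3.121, 0.355, 0.001]
force: [-0.2, 0.6, -0.6]
grip_width: 0.0619
```

```bash
python3 -c "
from look import *
o=bot.get_obs();print(o['position'],o['orientation'],o['force'],o['grip_width'])
f=grab('scene'); cv2.imwrite('pics/b4.png',cv2.resize(f['color'][220:340,280:420,::-1],None,fx=5,fy=5,interpolation=cv2.INTER_CUBIC))
"
```

```text
[ 0.47409305 -0.18213368 -0.00394648] [3.12117239e+00 3.55268110e-01 1.37972115e-03] [-0.20745804  0.62601895 -0.58046819] 0.061909505951727006
```

View pics/b4.png

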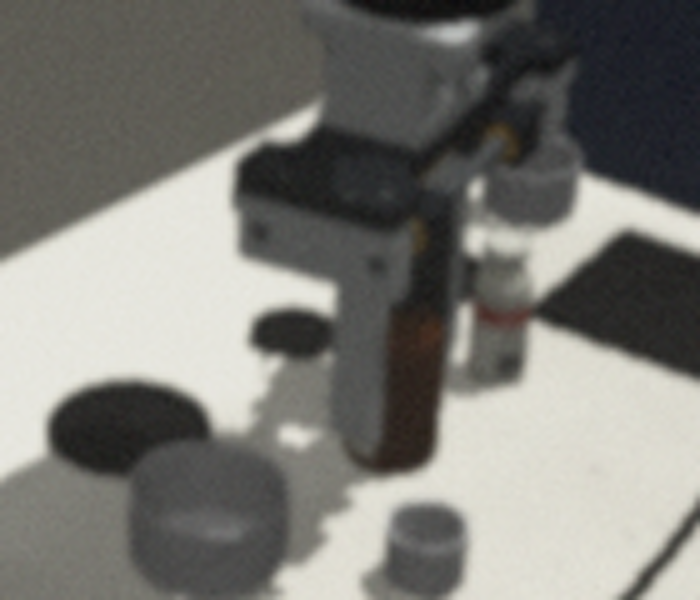

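Emit:
{"fn": "carry_out", "kwargs": {"series": [[[0,0,0],0],[[0,0,0],0],[[0,0,0],0],[[0,0,0],0],[[0,0,0.03],0],[[0,0,0.07],0],[[0,0,0.1],0],[[0.02,-0.035,0.1],0],[[0.04,-0.07,0.1],0],[[0.06,-0.1,0.1],0],[[0.0742,-0.124,0.1],0],[[0.0742,-0.124,0.1],0]], "grip": 0.02, "squeeze": 20}}

```text
time_s: 16.68
position: [0.5475, -0.3083, 0.0947]
orientation: [3.122, 0.35, -0.001]
force: [0.1, 0.0, -1.4]
grip_width: 0.039
```

```bash
python3 -c "
from look import *
o=bot.get_obs();print(o['position'],o['orientation'],o['force'],o['grip_width'])
f=grab('scene'); cv2.imwrite('pics/b5.png',cv2.resize(f['color'][180:330,280:440,::-1],None,fx=4,fy=4,interpolation=cv2.INTER_CUBIC))
"
```

```text
[ 0.54747398 -0.30832702  0.0946859 ] [ 3.12152116e+00  3.49933820e-01 -7.50574864e-04] [ 0.12628359  0.02547983 -1.3556698 ] 0.03900955261977913
```

View pics/b5.png

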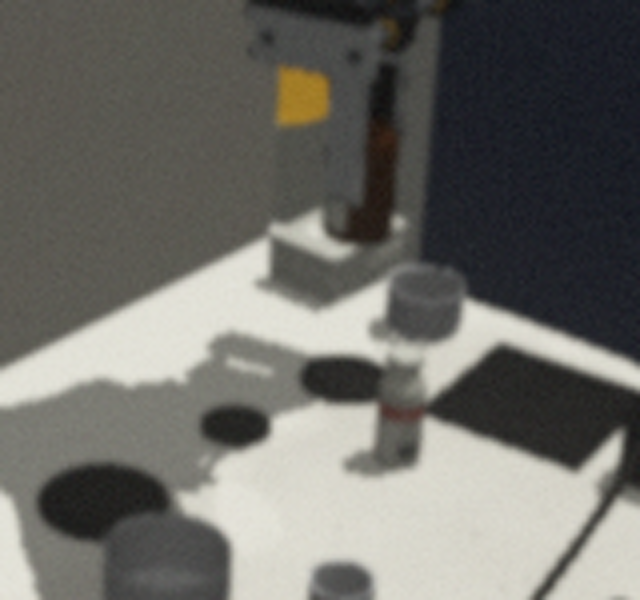

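Emit:
{"fn": "carry_out", "kwargs": {"series": [[[0.001,0.002,-0.03],0],[[0.001,0.002,-0.06],0],[[0.001,0.002,-0.08],0],[[0.001,0.002,-0.088],0],[[0.001,0.002,-0.088],0],[[0.001,0.002,-0.088],0]]}}

```text
time_s: 17.48
position: [0.5495, -0.3047, 0.0085]
orientation: [3.121, 0.354, 0.002]
force: [0.2, 0.6, -0.4]
grip_width: 0.0393
```

```bash
python3 -c "
from look import *
o=bot.get_obs();print(o['position'],o['orientation'],o['force'],o['grip_width'])
f=grab('scene'); cv2.imwrite('pics/b6.png',cv2.resize(f['color'][220:320,310:430,::-1],None,fx=6,fy=6,interpolation=cv2.INTER_CUBIC))
"
```

```text
[ 0.54947711 -0.3046729   0.00847317] [3.12063729e+00 3.54148851e-01 2.38141950e-03] [ 0.22041892  0.60885848 -0.36765286] 0.039337878873933654
```

View pics/b6.png

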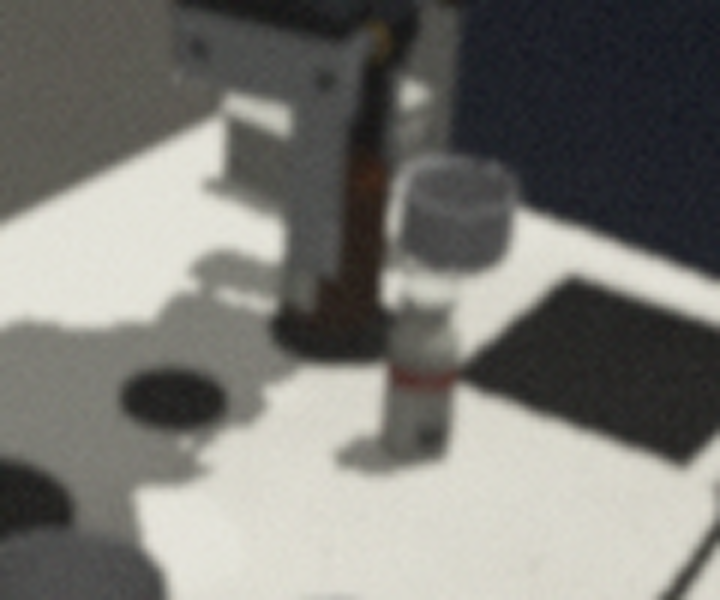

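Emit:
{"fn": "carry_out", "kwargs": {"series": [[[-0.001,-0.0013,-0.004],0],[[-0.001,-0.0013,-0.0095],0],[[-0.001,-0.0013,-0.0095],0],[[-0.001,-0.0013,-0.0095],0]]}}

```text
time_s: 18.02
position: [0.5475, -0.3054, -0.0022]
orientation: [-3.121, -0.354, 0.001]
force: [0.0, 0.1, -0.9]
grip_width: 0.0392
```

Emit:
{"fn": "carry_out", "kwargs": {"series": [[[0,0,0],0],[[0,0,0],0],[[0,0,0],0],[[0,0,0.04],0],[[0,0,0.08],0],[[0,0,0.12],0],[[0,0,0.12],0]], "grip": 0.056}}

```text
time_s: 18.9
position: [0.5502, -0.3068, 0.1216]
orientation: [3.118, 0.353, 0.009]
force: [0.1, -0.0, -0.1]
grip_width: 0.0563
```

Emit:
{"fn": "carry_out", "kwargs": {"series": [[[-0.03,0.02,0],0],[[-0.06,0.04,0],0],[[-0.071,0.0465,0],0],[[-0.071,0.0465,0],0],[[-0.071,0.0465,0],0]], "grip": 0.05}}

```text
time_s: 19.52
position: [0.4781, -0.26, 0.1179]
orientation: [3.121, 0.354, 0.002]
force: [0.3, -0.1, -0.1]
grip_width: 0.0499
```

```bash
python3 -c "
from look import *
o=bot.get_obs();print(o['position'],o['orientation'],o['force'],o['grip_width'])
f=grab('scene'); cv2.imwrite('pics/b7.png',cv2.resize(f['color'][180:330,280:440,::-1],None,fx=4,fy=4,interpolation=cv2.INTER_CUBIC))
f=grab(); P=cloud(f);print(rim(f,P,.548,-.306,.04,.07,.1))
cv2.imwrite('pics/b8.png',cv2.resize(f['color'][200:350,250:450,::-1],None,fx=4,fy=4,interpolation=cv2.INTER_CUBIC))
"
```

```text
[ 0.47805863 -0.26002796  0.11789131] [3.12088906e+00 3.53655110e-01 2.07664083e-03] [ 0.27385304 -0.07498468 -0.08012733] 0.04992913125871874
(0.5517, -0.2957, 7.4, 0.088, 13)
```

View pics/b7.png

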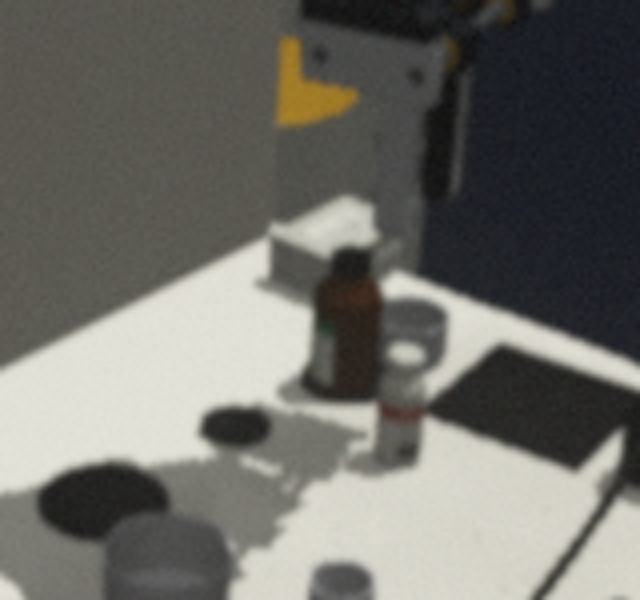

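View pics/b8.png

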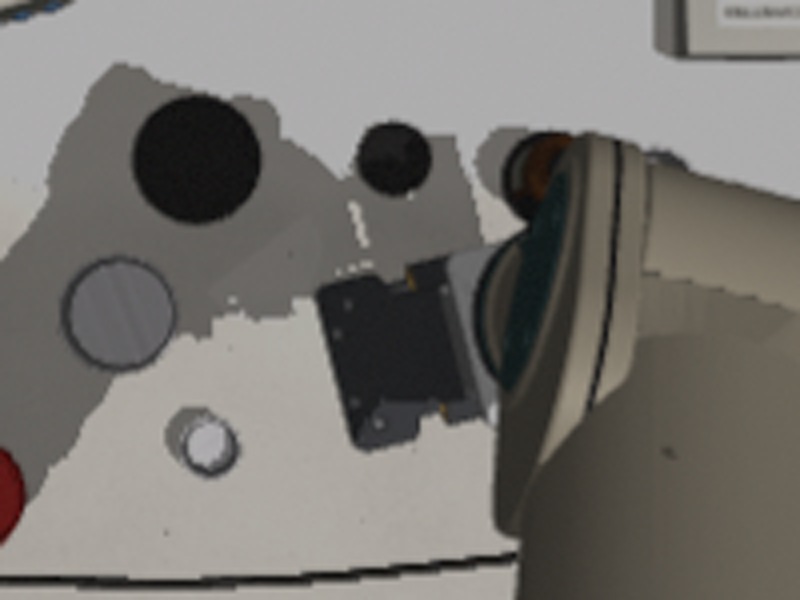

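Emit:
{"fn": "carry_out", "kwargs": {"series": [[[-0.0015,0.0005,-0.04],0],[[-0.0015,0.0005,-0.08],0],[[-0.0015,0.0005,-0.11],0],[[-0.0015,0.0005,-0.125],0],[[-0.0015,0.0005,-0.133],0],[[-0.0015,0.0005,-0.133],0],[[-0.0015,0.0005,-0.133],0]]}}

```text
time_s: 20.5
position: [0.476, -0.2591, -0.0141]
orientation: [3.121, 0.354, 0.002]
force: [0.8, 0.4, -0.3]
grip_width: 0.0504
```

```bash
python3 -c "
from look import *
o=bot.get_obs();print(o['position'],o['orientation'],o['force'],o['grip_width'])
f=grab('scene'); cv2.imwrite('pics/b9.png',cv2.resize(f['color'][220:320,310:430,::-1],None,fx=6,fy=6,interpolation=cv2.INTER_CUBIC))
"
```

```text
[ 0.47602233 -0.25908295 -0.01411049] [3.12056065e+00 3.54130180e-01 2.49454917e-03] [ 0.8494501   0.43978299 -0.2647402 ] 0.05039306875344853
```

View pics/b9.png

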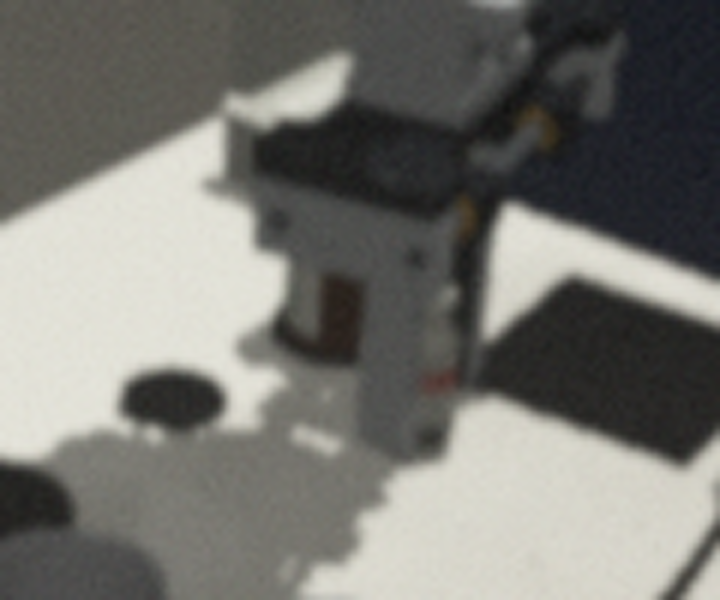

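Emit:
{"fn": "carry_out", "kwargs": {"series": [[[0,0,0],0],[[0,0,0],0],[[0,0,0],0],[[0,0,0],0],[[0,0,0.03],0],[[0,0,0.06],0],[[0,0,0.06],0],[[0.03,0.014,0.06],0],[[0.06,0.028,0.06],0],[[0.0845,0.0378,0.06],0],[[0.0845,0.0378,0.06],0],[[0.0845,0.0378,0.06],0]], "grip": 0.01, "squeeze": 12}}

```text
time_s: 22.05
position: [0.5576, -0.2214, 0.0439]
orientation: [-3.121, -0.353, 0.005]
force: [-0.6, -1.0, 0.0]
grip_width: 0.0254
```

```bash
python3 -c "
from look import *
o=bot.get_obs();print(o['position'],o['orientation'],o['force'],o['grip_width'])
f=grab('scene'); cv2.imwrite('pics/b10.png',cv2.resize(f['color'][200:320,290:430,::-1],None,fx=5,fy=5,interpolation=cv2.INTER_CUBIC))
"
```

```text
[ 0.55758262 -0.2213776   0.04392166] [-3.12129468 -0.35326927  0.00481869] [-0.59340647 -1.01672153  0.00472631] 0.025404087634194026
```

View pics/b10.png

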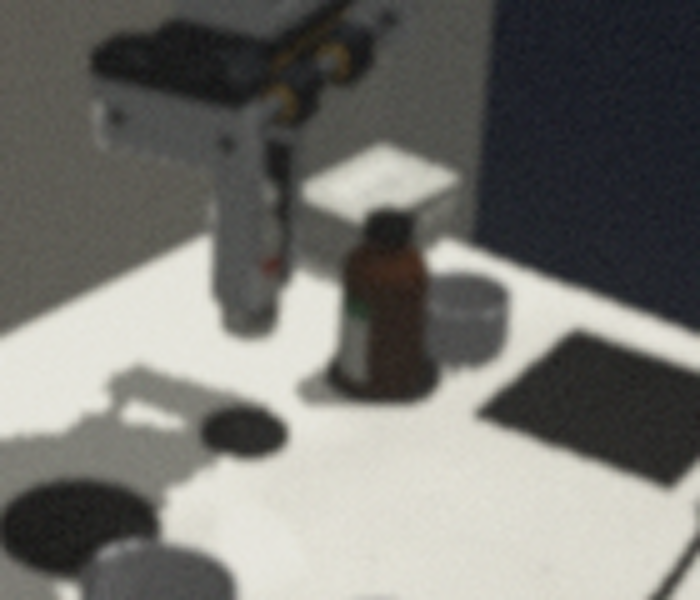

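Emit:
{"fn": "carry_out", "kwargs": {"series": [[[0.002,0,-0.02],0],[[0.002,0,-0.04],0],[[0.002,0,-0.047],0],[[0.002,0,-0.047],0],[[0.002,0,-0.047],0],[[0.002,0,-0.047],0]]}}

```text
time_s: 22.85
position: [0.5622, -0.2211, -0.0014]
orientation: [3.121, 0.354, 0.002]
force: [-0.1, 0.5, -0.8]
grip_width: 0.0256
```

Emit:
{"fn": "carry_out", "kwargs": {"series": [[[-0.0015,0,-0.004],0],[[-0.0015,0,-0.0105],0],[[-0.0015,0,-0.0105],0],[[-0.0015,0,-0.0105],0]]}}

```text
time_s: 23.35
position: [0.56, -0.2207, -0.0127]
orientation: [-3.121, -0.354, 0.001]
force: [0.6, 0.3, 0.2]
grip_width: 0.0253
```

```bash
python3 -c "
from look import *
o=bot.get_obs();print(o['position'],o['orientation'],o['force'],o['grip_width'])
f=grab('scene'); cv2.imwrite('pics/b11.png',cv2.resize(f['color'][220:320,290:410,::-1],None,fx=6,fy=6,interpolation=cv2.INTER_CUBIC))
"
```

```text
[ 0.56001714 -0.22071341 -0.0127418 ] [-3.12127680e+00 -3.54256409e-01  5.69704178e-04] [0.62508902 0.29310247 0.1734885 ] 0.025331280131878586
```

View pics/b11.png

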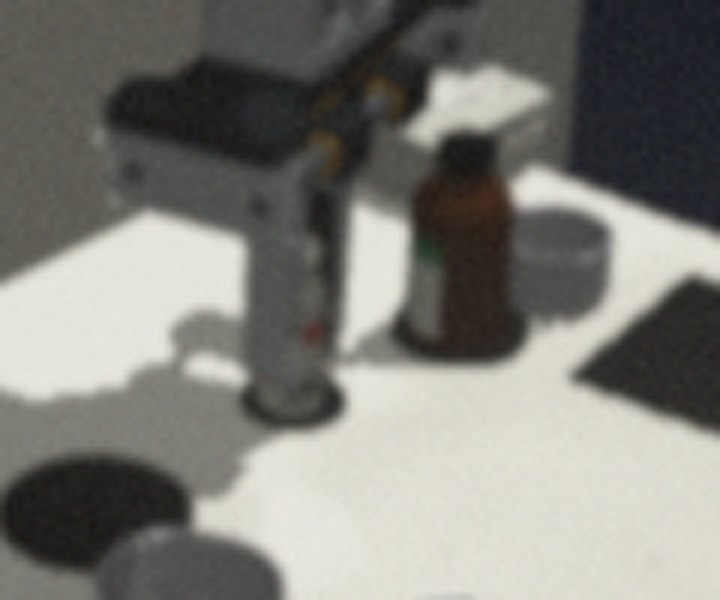

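Emit:
{"fn": "carry_out", "kwargs": {"series": [[[0,0,0],0],[[0,0,0],0],[[0,0,0],0],[[0,0,0.04],0],[[0,0,0.08],0],[[0,0,0.13],0],[[-0.03,0.04,0.15],0],[[-0.06,0.1,0.15],0],[[-0.08,0.16,0.15],0],[[-0.08,0.22,0.15],0],[[-0.08,0.27,0.15],0],[[-0.08,0.3,0.15],0]], "grip": 0.042}}

```text
time_s: 24.9
position: [0.4799, 0.0825, 0.1378]
orientation: [-3.12, -0.36, -0.001]
force: [0.6, -0.2, 0.2]
grip_width: 0.0419
```

```bash
python3 -c "
from look import *
f=grab(); P=cloud(f)
print(bot.get_obs()['position'])
print('brown',rim(f,P,.548,-.306,.03,.07,.1),'vial',rim(f,P,.561,-.221,.03,.05,.09))
print('lg',rim(f,P,.48,-.073,.045),'sm',rim(f,P,.409,-.12,.03))
cv2.imwrite('pics/c1.png',cv2.resize(f['color'][180:360,250:470,::-1],None,fx=3.6,fy=3.6,interpolation=cv2.INTER_CUBIC))
"
```

```text
[0.4800895  0.08642853 0.13794168]
brown (0.547, -0.3026, 11.5, 0.0877, 104) vial (0.5604, -0.2178, 10.7, 0.0712, 85)
lg (0.4797, -0.0736, 31.5, 0.0346, 125) sm (0.4091, -0.1197, 16.6, 0.0295, 56)
```

View pics/c1.png

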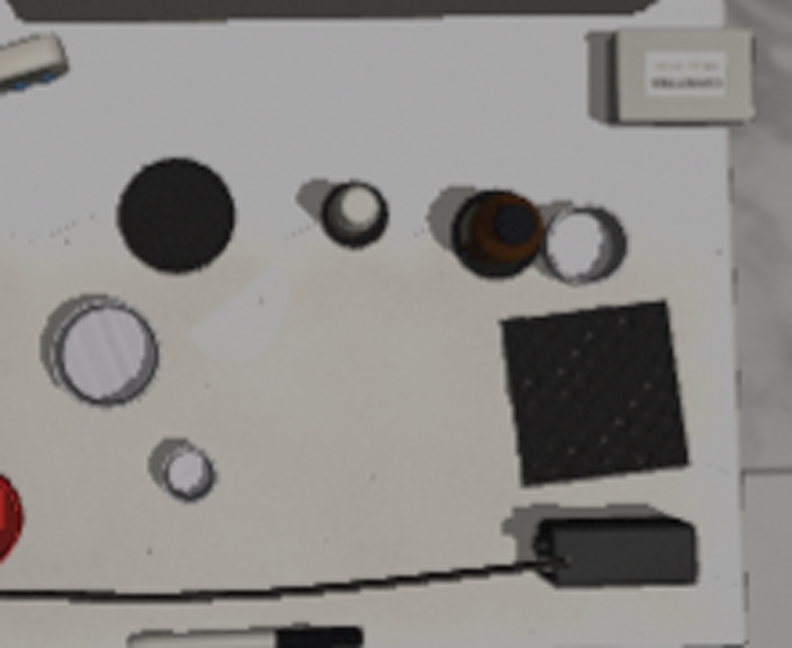

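Emit:
{"fn": "carry_out", "kwargs": {"series": [[[0,-0.05,0],0],[[0,-0.1,0],0],[[0,-0.15,0],0],[[0,-0.16,0],0],[[0,-0.16,-0.01],0],[[0,-0.16,-0.05],0],[[0,-0.16,-0.08],0],[[0,-0.16,-0.08],0]], "grip": 0.086}}

```text
time_s: 25.95
position: [0.4782, -0.0785, 0.0555]
orientation: [-3.119, -0.359, 0.008]
force: [-1.2, 1.4, -0.4]
grip_width: 0.0854
```

```bash
python3 -c "
from look import *
o=bot.get_obs();print(o['position'],o['orientation'],o['force'],o['grip_width'])
f=grab('top'); P=cloud(f); print('med',rim(f,P,.538,-.385,.035))
m=(np.hypot(P[...,0]-.54,P[...,1]+.388)<.05)&(P[...,2]>.024)&(P[...,2]<.036);print(P[m].min(0),P[m].max(0),m.sum())
f=grab('scene'); cv2.imwrite('pics/c2.png',cv2.resize(f['color'][220:360,270:410,::-1],None,fx=4.2,fy=4.2,interpolation=cv2.INTER_CUBIC))
"
```

```text
[ 0.47815021 -0.07853646  0.05551032] [-3.11879662 -0.3591648   0.00758418] [-1.20180313  1.44348199 -0.44338845] 0.08540034391325974
med (0.5387, -0.3612, 22.2, 0.0311, 52)
[ 0.51473124 -0.37874603  0.02414734] [ 0.56112683 -0.34298518  0.03440267] 77
```

View pics/c2.png

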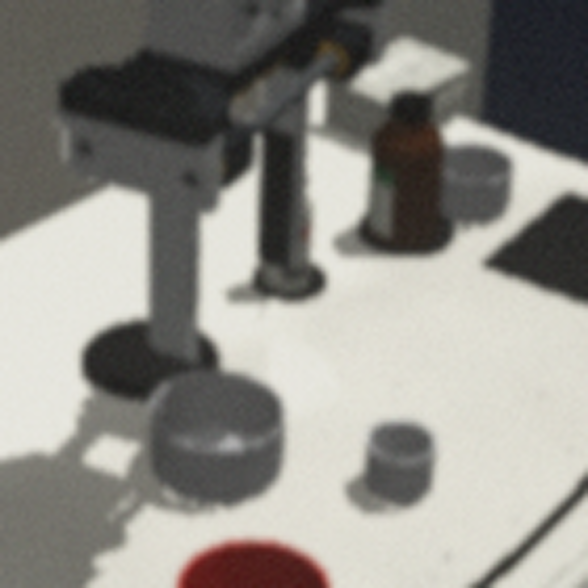

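Emit:
{"fn": "carry_out", "kwargs": {"series": [[[0.0015,0.004,0],0],[[0.0015,0.004,0],0],[[0.0015,0.004,0],0]]}}

```text
time_s: 26.42
position: [0.4821, -0.0769, 0.0581]
orientation: [3.121, 0.354, 0.002]
force: [-0.9, 0.5, -0.1]
grip_width: 0.0861
```

Emit:
{"fn": "carry_out", "kwargs": {"series": [[[-0.002,0.003,0],0],[[-0.002,0.003,-0.02],0],[[-0.002,0.003,-0.045],0],[[-0.002,0.003,-0.065],0],[[-0.002,0.003,-0.075],0],[[-0.002,0.003,-0.075],0],[[-0.002,0.003,-0.075],0]]}}

```text
time_s: 27.3
position: [0.4802, -0.0739, -0.017]
orientation: [3.121, 0.354, 0.002]
force: [-0.4, 0.3, -0.1]
grip_width: 0.0859
```

Emit:
{"fn": "carry_out", "kwargs": {"series": [[[0,0,0],0],[[0,0,0],0],[[0,0,0],0],[[0,0,0],0]], "grip": 0.045, "squeeze": 15}}

```text
time_s: 27.8
position: [0.48, -0.074, -0.0172]
orientation: [3.121, 0.354, 0.001]
force: [-0.4, -0.1, 4.5]
grip_width: 0.0629
```

Emit:
{"fn": "carry_out", "kwargs": {"series": [[[0,0,0.03],0],[[0,0,0.07],0],[[-0.01,-0.05,0.07],0],[[-0.02,-0.1,0.07],0],[[-0.0275,-0.15,0.07],0],[[-0.0275,-0.2,0.07],0],[[-0.0275,-0.25,0.07],0],[[-0.0275,-0.2876,0.07],0],[[-0.0275,-0.2876,0.07],0],[[-0.0275,-0.2876,0.07],0],[[-0.0275,-0.2876,0.07],0]]}}

```text
time_s: 29.18
position: [0.4525, -0.3595, 0.0524]
orientation: [-3.12, -0.358, 0.0]
force: [0.4, 0.3, -0.4]
grip_width: 0.0629
```

```bash
python3 -c "
from look import *
o=bot.get_obs();print(o['position'],o['orientation'],o['force'],o['grip_width'])
f=grab('scene'); cv2.imwrite('pics/c3.png',cv2.resize(f['color'][180:340,290:510,::-1],None,fx=3.6,fy=3.6,interpolation=cv2.INTER_CUBIC))
"
```

```text
[ 0.45252187 -0.3595172   0.05240638] [-3.11991269e+00 -3.57898701e-01  2.45993136e-04] [ 0.40943047  0.33796118 -0.38076676] 0.06290615219138446
```

View pics/c3.png

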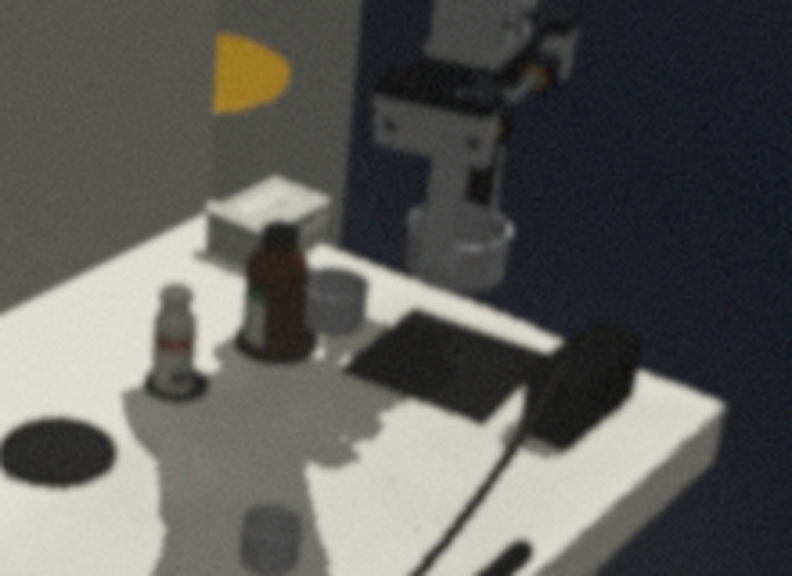

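Emit:
{"fn": "carry_out", "kwargs": {"series": [[[0,0,-0.02],0],[[0,0,-0.04],0],[[0,0,-0.055],0],[[0,0,-0.055],0],[[0,0,-0.055],0]]}}

```text
time_s: 29.85
position: [0.4527, -0.3615, -0.002]
orientation: [3.121, 0.355, 0.001]
force: [-0.4, 0.1, -0.4]
grip_width: 0.0627
```

Position is right; lower, release, rise and head for the view pose.

Emit:
{"fn": "carry_out", "kwargs": {"series": [[[0,0,-0.006],0],[[0,0,-0.0115],0],[[0,0,-0.0115],0],[[0,0,-0.0115],0]]}}

```text
time_s: 30.35
position: [0.4521, -0.3614, -0.0141]
orientation: [-3.121, -0.354, 0.0]
force: [-0.0, -0.5, -0.3]
grip_width: 0.0629
```

Emit:
{"fn": "carry_out", "kwargs": {"series": [[[0,0,0],0],[[0,0,0],0],[[0,0,0],0],[[0,0,0.03],0],[[0,0,0.07],0],[[0,0,0.12],0],[[0,0.05,0.14],0],[[0,0.1,0.14],0],[[0,0.16,0.14],0],[[0,0.22,0.14],0],[[0,0.28,0.14],0],[[0,0.34,0.14],0]], "grip": 0.082}}

```text
time_s: 31.85
position: [0.4522, -0.0197, 0.1262]
orientation: [3.121, 0.354, 0.001]
force: [0.4, -0.5, -0.2]
grip_width: 0.082
```

```bash
python3 -c "
from look import *
o=bot.get_obs();print(o['position'],o['orientation'],o['force'],o['grip_width'])
f=grab(); P=cloud(f)
print('lg',rim(f,P,.4525,-.3615,.045),'sm',rim(f,P,.409,-.12,.03))
m=(np.hypot(P[...,0]-.54,P[...,1]+.375)<.05)&(P[...,2]>.027)&(P[...,2]<.034)&(P[...,1]<-.335);print(P[m].min(0),P[m].max(0),m.sum(),cv2.minEnclosingCircle(P[m][:,:2].astype(np.float32)))
cv2.imwrite('pics/c4.png',cv2.resize(f['color'][200:350,330:470,::-1],None,fx=4.5,fy=4.0,interpolation=cv2.INTER_CUBIC))
"
```

```text
[ 0.45219729 -0.01965971  0.12623929] [3.12148976e+00 3.53773026e-01 1.44504467e-03] [ 0.43858692 -0.45510736 -0.24755045] 0.08203274400541384
lg (0.4515, -0.3589, 31.7, 0.0368, 127) sm (0.4092, -0.1197, 16.7, 0.0297, 55)
[ 0.51474562 -0.37810462  0.02705434] [ 0.56108152 -0.33576299  0.03368257] 68 ((0.5382367968559265, -0.3547965884208679), 0.02419905737042427)
```

View pics/c4.png

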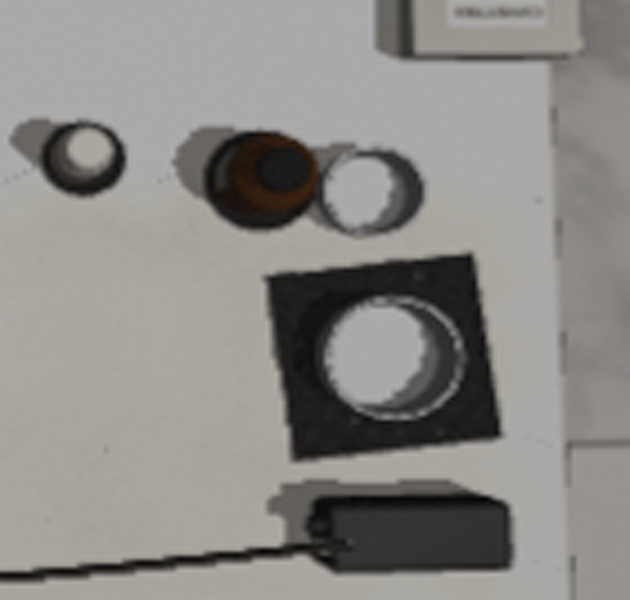

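```bash
python3 -c "
from look import *
f=grab(); P=cloud(f)
s=np.array([4.5,4.0]);o=np.array([330,200])
t=np.linspace(0,2*np.pi,60)
img=cv2.resize(f['color'][200:350,330:470,::-1],None,fx=6,fy=6,interpolation=cv2.INTER_CUBIC)
def circ(x,y,z,r,col):
    q=((proj(f,np.c_[x+r*np.cos(t),y+r*np.sin(t),0*t+z])-o+.5)*6).astype(np.int32); cv2.polylines(img,[q],True,col,1)
circ(.4522,-.3615,.037,.032,(0,0,255)); circ(.4522,-.3615,.0055,.029,(0,0,255))
circ(.4515,-.3589,.037,.032,(0,255,0));
circ(.548,-.306,.005,.028,(255,0,255)); circ(.561,-.2213,.005,.021,(255,0,255))
circ(.548,-.3045,.087,.012,(0,255,255)); 
circ(.5383,-.3555,.031,.0245,(255,255,0))
cv2.imwrite('pics/c5.png',img[:600,:800])
"
```

```text
(no output)
```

View pics/c5.png

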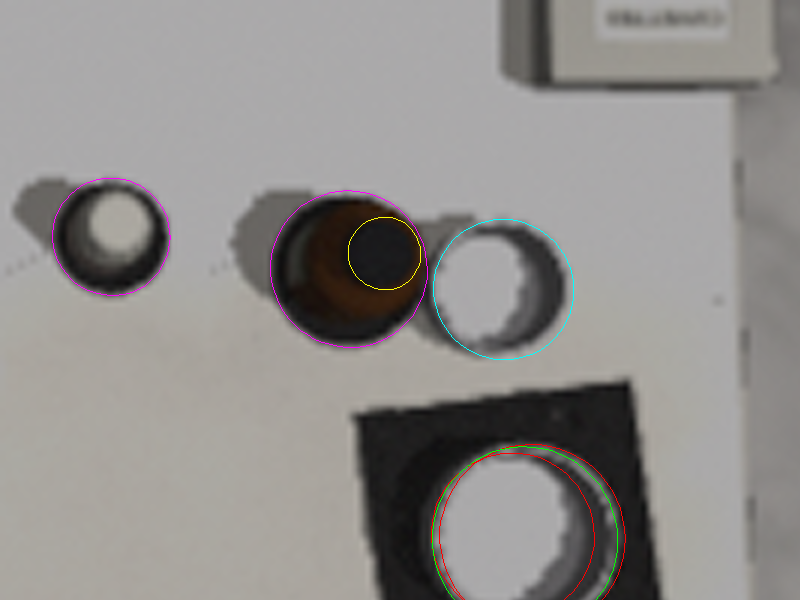

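```bash
python3 -c "
from look import *
print(bot.get_obs()['joint_pos'].round(2))"
```

```text
[ 0.18  0.44 -0.29  2.1   0.2   0.63 -1.58]
```

Emit:
{"fn": "carry_out", "kwargs": {"series": [[[0.015,-0.05,0],10],[[0.03,-0.1,0],20],[[0.045,-0.15,0],30],[[0.06,-0.2,0],40],[[0.07,-0.25,0],50],[[0.08,-0.3,0],60],[[0.0868,-0.3378,0],67],[[0.0868,-0.3378,0],67],[[0.0868,-0.3378,0],67],[[0.0868,-0.3378,0],67]], "grip": 0.064}}

```text
time_s: 33.2
position: [0.5391, -0.3577, 0.1263]
orientation: [-2.405, -2.02, -0.0]
force: [0.7, 0.4, -0.6]
grip_width: 0.0642
```

Emit:
{"fn": "carry_out", "kwargs": {"series": [[[0,0,-0.03],0],[[0,0,-0.06],0],[[0,0,-0.06],0],[[0,0,-0.06],0]]}}

```text
time_s: 33.7
position: [0.54, -0.3588, 0.0672]
orientation: [2.405, 2.019, 0.001]
force: [0.7, -0.3, 0.3]
grip_width: 0.0641
```

```bash
python3 -c "
from look import *
o=bot.get_obs();print(o['position'],o['orientation'],o['force'],o['grip_width'],o['joint_pos'].round(2))
f=grab('scene'); cv2.imwrite('pics/d1.png',cv2.resize(f['color'][180:320,310:450,::-1],None,fx=4.2,fy=4.2,interpolation=cv2.INTER_CUBIC))
f=grab('top'); cv2.imwrite('pics/d2.png',cv2.resize(f['color'][180:340,330:480,::-1],None,fx=3.7,fy=3.7,interpolation=cv2.INTER_CUBIC))
"
```

```text
[ 0.54002726 -0.35875099  0.06722282] [2.40543395e+00 2.01875344e+00 1.23338806e-03] [ 0.68669714 -0.3161206   0.32573871] 0.06409199477734759 [ 0.87  0.81 -0.57  1.61  0.53  0.88 -0.08]
```

View pics/d1.png

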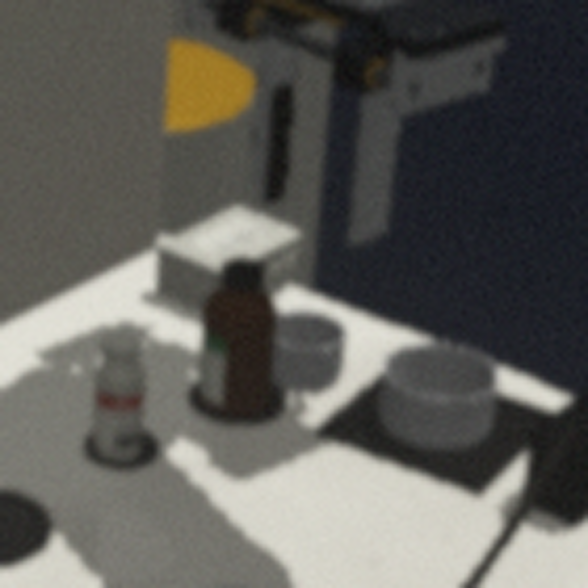

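View pics/d2.png

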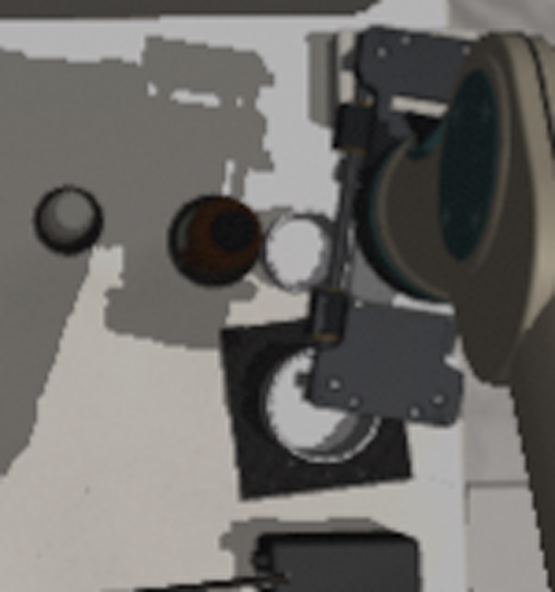

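Emit:
{"fn": "carry_out", "kwargs": {"series": [[[-0.001,0.001,-0.02],0],[[-0.001,0.001,-0.04],0],[[-0.001,0.001,-0.055],0],[[-0.001,0.001,-0.055],0],[[-0.001,0.001,-0.055],0]]}}

```text
time_s: 34.42
position: [0.5384, -0.3582, 0.011]
orientation: [2.407, 2.018, 0.001]
force: [0.1, 0.0, 0.1]
grip_width: 0.064
```

```bash
python3 -c "
from look import *
from scipy.spatial.transform import Rotation as Ro
o=bot.get_obs();print(o['position'],o['orientation'],o['force'],o['grip_width'])
f=grab('scene'); img=cv2.resize(f['color'][220:320,330:440,::-1],None,fx=7,fy=7,interpolation=cv2.INTER_CUBIC)
P=cloud(f)
t=np.linspace(0,2*np.pi,60); x,y=.5388,-.3578
for (x,y,c) in ((.5388,-.3578,(0,0,255)),(.538,-.355,(0,255,0))):
    q=((proj(f,np.c_[x+.0245*np.cos(t),y+.0245*np.sin(t),0*t+.031])-[330,220]+.5)*7).astype(np.int32); cv2.polylines(img,[q],True,c,1)
cv2.imwrite('pics/d3.png',img)
"
```

```text
[ 0.53838183 -0.35819328  0.0109935 ] [2.40723849e+00 2.01842062e+00 6.56589960e-04] [0.12279655 0.00538418 0.10352084] 0.0639601753296406
```

View pics/d3.png

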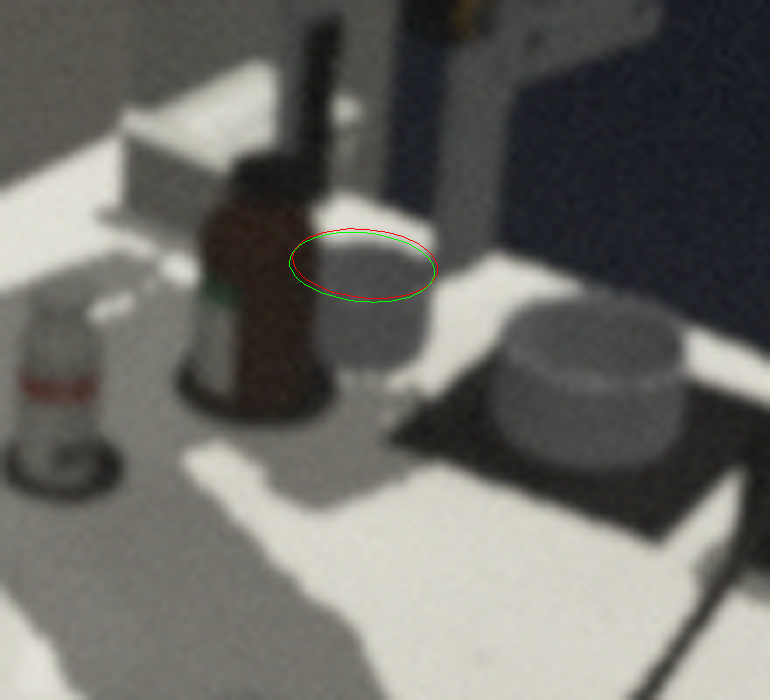

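Emit:
{"fn": "carry_out", "kwargs": {"series": [[[-0.0005,0.0015,-0.01],0],[[-0.0005,0.0015,-0.018],0],[[-0.0005,0.0015,-0.018],0]]}}

```text
time_s: 34.85
position: [0.5367, -0.3565, -0.008]
orientation: [-2.406, -2.017, 0.001]
force: [-0.6, -0.1, 1.0]
grip_width: 0.0639
```

Emit:
{"fn": "carry_out", "kwargs": {"series": [[[0,0,0],0],[[0,0,0],0],[[0,0,0],0],[[0,0,0],0]], "grip": 0.03, "squeeze": 12}}

```text
time_s: 35.35
position: [0.5377, -0.3569, -0.0068]
orientation: [2.407, 2.018, 0.0]
force: [0.8, -0.1, 0.3]
grip_width: 0.0485
```

```bash
python3 -c "
from look import *
o=bot.get_obs();print(o['position'],o['orientation'],o['force'],o['grip_width'])
f=grab('scene'); img=cv2.resize(f['color'][220:320,330:440,::-1],None,fx=7,fy=7,interpolation=cv2.INTER_CUBIC)
cv2.imwrite('pics/d4.png',img)
"
```

```text
[ 0.53773493 -0.3568814  -0.0068204 ] [2.40717592e+00 2.01799419e+00 3.85619193e-04] [ 0.77908526 -0.14011103  0.26248739] 0.04849141008463669
```

View pics/d4.png

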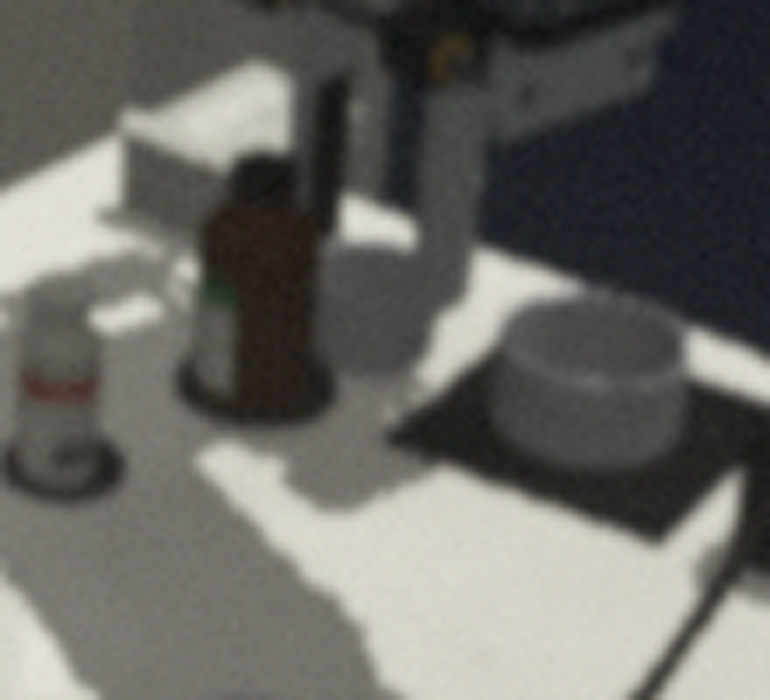

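Emit:
{"fn": "carry_out", "kwargs": {"series": [[[0,0,0],0],[[0,0,0],0],[[0,0,0.007],0],[[0,0,0.007],0]], "grip": 0.056}}

```text
time_s: 35.9
position: [0.5381, -0.357, 0.0008]
orientation: [2.407, 2.018, 0.001]
force: [0.2, -0.7, -0.4]
grip_width: 0.0558
```

Emit:
{"fn": "carry_out", "kwargs": {"series": [[[0,0,0],0],[[0,0,0],0],[[0,0,0],0],[[0,0,0],0]], "grip": 0.03}}

```text
time_s: 36.4
position: [0.5388, -0.3571, 0.0005]
orientation: [2.406, 2.017, 0.002]
force: [1.9, -0.4, 3.3]
grip_width: 0.0297
```

Emit:
{"fn": "carry_out", "kwargs": {"series": [[[0,0,0.02],0],[[0,0,0.05],0],[[0,0,0.06],0],[[0,0,0.06],0]]}}

```text
time_s: 36.9
position: [0.5375, -0.357, 0.0607]
orientation: [2.407, 2.018, -0.0]
force: [-0.3, -0.3, 0.4]
grip_width: 0.0302
```

```bash
python3 -c "
from look import *
o=bot.get_obs();print(o['position'],o['orientation'],o['force'],o['grip_width'])
f=grab('scene'); img=cv2.resize(f['color'][200:320,330:440,::-1],None,fx=6,fy=5,interpolation=cv2.INTER_CUBIC)
cv2.imwrite('pics/d5.png',cv2.resize(f['color'][200:320,330:440,::-1],None,fx=5,fy=5))
f=grab('top'); cv2.imwrite('pics/d6.png',cv2.resize(f['color'][200:340,340:480,::-1],None,fx=4.2,fy=4.2,interpolation=cv2.INTER_CUBIC))
"
```

```text
[ 0.53747402 -0.35703774  0.06069745] [ 2.40708259e+00  2.01752208e+00 -6.61089460e-05] [-0.25700692 -0.28896306  0.35027753] 0.03023602017019774
```

View pics/d5.png

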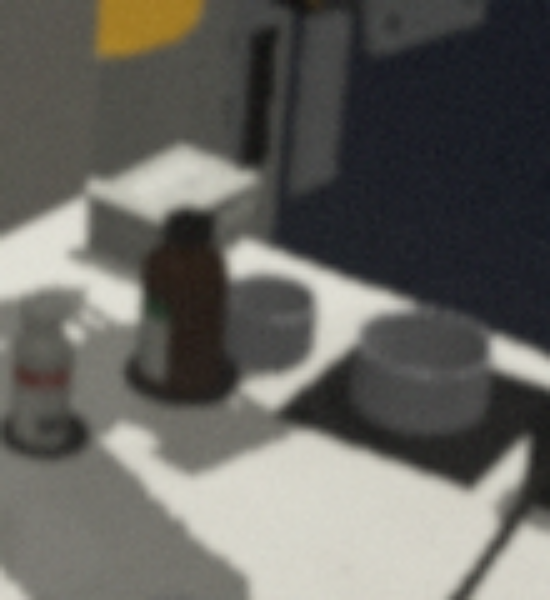

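View pics/d6.png

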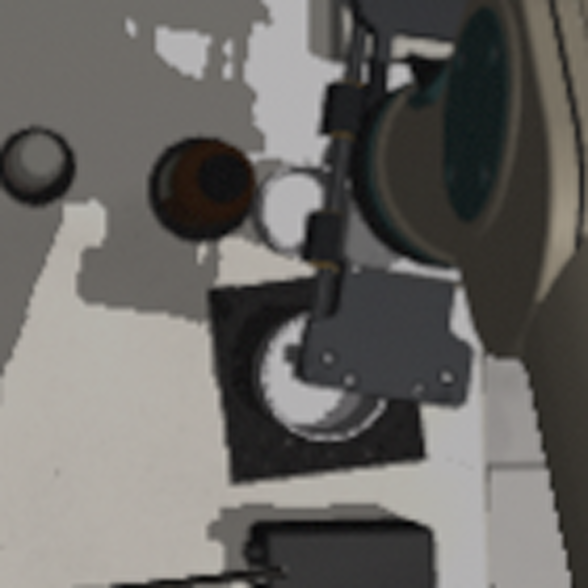

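Emit:
{"fn": "carry_out", "kwargs": {"series": [[[0,0,0],0],[[0,0,0],0],[[0,0,0],0],[[0,0,-0.03],0],[[0.0003,0.0005,-0.055],0],[[0.0003,0.0005,-0.067],0],[[0.0003,0.0005,-0.067],0],[[0.0003,0.0005,-0.067],0]], "grip": 0.06}}

```text
time_s: 38.0
position: [0.5386, -0.3565, -0.0061]
orientation: [2.407, 2.017, 0.001]
force: [-0.6, 0.6, 0.5]
grip_width: 0.0601
```

Emit:
{"fn": "carry_out", "kwargs": {"series": [[[0,0,0],0],[[0,0,0],0],[[0,0,0],0],[[0,0,0],0]], "grip": 0.03, "squeeze": 12}}

```text
time_s: 38.5
position: [0.5382, -0.3566, -0.0062]
orientation: [2.407, 2.018, 0.0]
force: [-1.0, 0.1, 5.8]
grip_width: 0.0486
```

Emit:
{"fn": "carry_out", "kwargs": {"series": [[[0,0,0.02],0],[[0,0,0.05],0],[[0,0,0.07],0],[[0,0,0.07],0]]}}

```text
time_s: 39.0
position: [0.5392, -0.3569, 0.0651]
orientation: [2.405, 2.016, 0.002]
force: [0.4, -0.3, -1.5]
grip_width: 0.0482
```

```bash
python3 -c "
from look import *
o=bot.get_obs();print(o['position'],o['orientation'],o['force'],o['grip_width'])
f=grab('scene')
cv2.imwrite('pics/d7.png',cv2.resize(f['color'][200:320,330:440,::-1],None,fx=5,fy=5))
f=grab('top'); cv2.imwrite('pics/d8.png',cv2.resize(f['color'][200:340,340:480,::-1],None,fx=4.2,fy=4.2,interpolation=cv2.INTER_CUBIC))
"
```

```text
[ 0.53915357 -0.35690702  0.0650662 ] [2.40502883e+00 2.01582151e+00 2.14163956e-03] [ 0.35547074 -0.26915964 -1.53103277] 0.04822264385605645
```

View pics/d7.png

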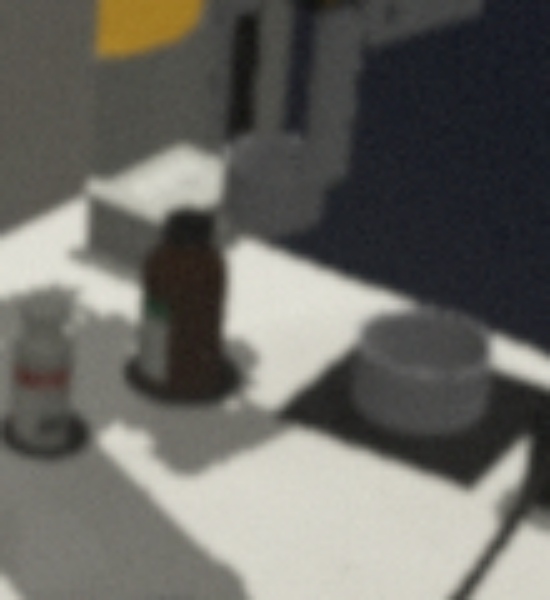

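View pics/d8.png

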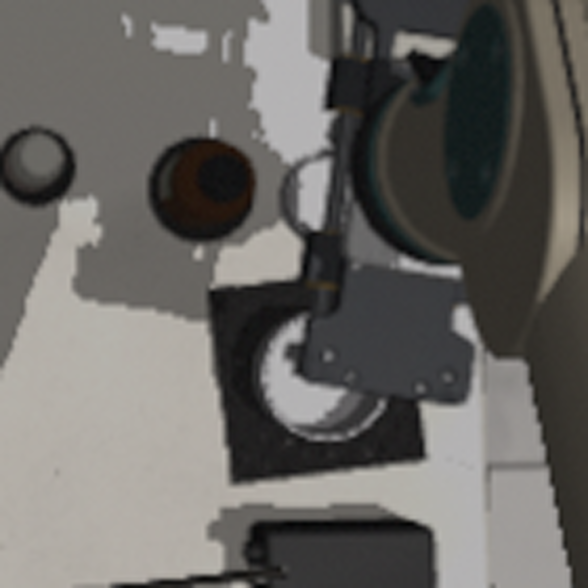

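```bash
python3 -c "
from look import *
f=grab(); P=cloud(f)
t=np.linspace(0,2*np.pi,90)
img=cv2.resize(f['color'][210:290,380:460,::-1],None,fx=7,fy=7,interpolation=cv2.INTER_CUBIC)
for x,y,c in ((.5392,-.3569,(0,0,255)),(.5386,-.3544,(0,255,0))):
    q=((proj(f,np.c_[x+.0245*np.cos(t),y+.0245*np.sin(t),0*t+.102])-[380,210]+.5)*7).astype(np.int32); cv2.polylines(img,[q],True,c,1)
cv2.imwrite('pics/d9.png',img)
"
```

```text
(no output)
```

View pics/d9.png

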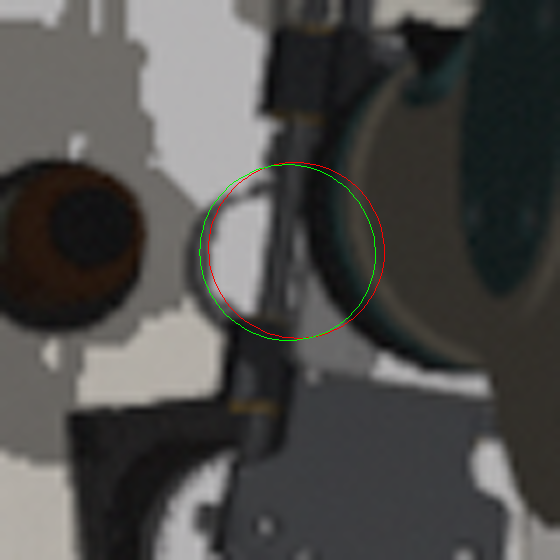

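Emit:
{"fn": "carry_out", "kwargs": {"series": [[[-0.03,-0.0025,0],0],[[-0.06,-0.005,0],0],[[-0.087,-0.0075,0],0],[[-0.087,-0.0075,0],0],[[-0.087,-0.0075,-0.02],0],[[-0.087,-0.0075,-0.02],0],[[-0.087,-0.0075,-0.02],0]]}}

```text
time_s: 40.02
position: [0.4519, -0.3633, 0.043]
orientation: [2.407, 2.019, 0.001]
force: [0.1, -0.6, -0.4]
grip_width: 0.0485
```

```bash
python3 -c "
from look import *
o=bot.get_obs();print(o['position'],o['orientation'],o['force'],o['grip_width'])
f=grab('scene')
cv2.imwrite('pics/e1.png',cv2.resize(f['color'][200:320,350:460,::-1],None,fx=5,fy=5,interpolation=cv2.INTER_CUBIC))
f=grab('top'); img=cv2.resize(f['color'][240:340,370:470,::-1],None,fx=6,fy=6,interpolation=cv2.INTER_CUBIC)
t=np.linspace(0,2*np.pi,90)
for x,y,z,r,c in ((.4515,-.3589,.037,.032,(0,255,0)),(.4515,-.3589,.0822,.0245,(0,0,255))):
    q=((proj(f,np.c_[x+r*np.cos(t),y+r*np.sin(t),0*t+z])-[370,240]+.5)*6).astype(np.int32); cv2.polylines(img,[q],True,c,1)
cv2.imwrite('pics/e2.png',img)
"
```

```text
[ 0.451872   -0.36330607  0.04303255] [2.40656368e+00 2.01930492e+00 1.35176812e-03] [ 0.09542039 -0.57926205 -0.41536163] 0.04853252922803284
```

View pics/e1.png

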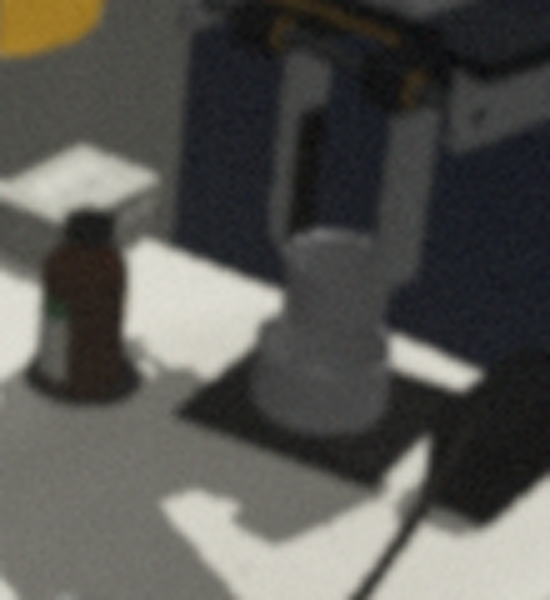

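View pics/e2.png

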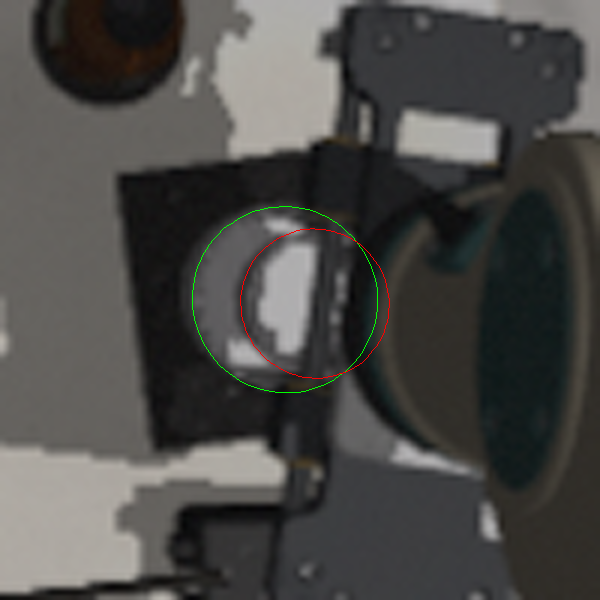

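Emit:
{"fn": "carry_out", "kwargs": {"series": [[[0,0.0005,-0.015],0],[[0,0.0005,-0.025],0],[[0,0.0005,-0.0325],0],[[0,0.0005,-0.0325],0],[[0,0.0005,-0.0325],0]]}}

```text
time_s: 40.75
position: [0.451, -0.3633, 0.0106]
orientation: [2.407, 2.018, 0.0]
force: [-0.2, -0.2, -0.4]
grip_width: 0.048
```

```bash
python3 -c "
from look import *
o=bot.get_obs();print(o['position'],o['orientation'],o['force'],o['moment'],o['grip_width'])
f=grab('scene')
cv2.imwrite('pics/e3.png',cv2.resize(f['color'][220:320,360:450,::-1],None,fx=6,fy=6,interpolation=cv2.INTER_CUBIC))
"
```

```text
[ 0.45101064 -0.3632773   0.01057367] [2.40722579e+00 2.01833790e+00 3.06462089e-04] [-0.19321877 -0.2100666  -0.38140369] [-0.0389222  -0.04865567 -0.01792824] 0.048029089437958035
```

View pics/e3.png

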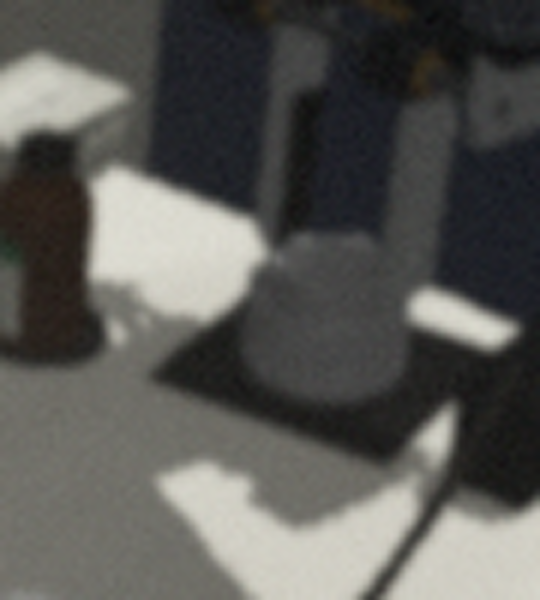

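Emit:
{"fn": "carry_out", "kwargs": {"series": [[[0,0,-0.002],0],[[0,0,-0.002],0]]}}

```text
time_s: 41.05
position: [0.4508, -0.3633, 0.0085]
orientation: [2.407, 2.018, -0.0]
force: [0.3, -0.3, -0.3]
grip_width: 0.0482
```

Emit:
{"fn": "carry_out", "kwargs": {"series": [[[0,0,0],0],[[0,0,0],0],[[0,0,0],0],[[0,0,0.03],0],[[0,0,0.07],0],[[-0.01,0.05,0.09],0],[[-0.02,0.1,0.09],0],[[-0.03,0.15,0.09],0],[[-0.042,0.2,0.09],0],[[-0.042,0.243,0.09],0],[[-0.042,0.243,0.09],0],[[-0.042,0.243,0.09],0]], "grip": 0.058}}

```text
time_s: 42.55
position: [0.409, -0.121, 0.0986]
orientation: [2.407, 2.018, -0.0]
force: [-0.3, -1.0, 0.3]
grip_width: 0.058
```

```bash
python3 -c "
from look import *
o=bot.get_obs();print(o['position'],o['orientation'],o['force'],o['moment'],o['grip_width'],o['joint_pos'].round(2))
f=grab('scene')
cv2.imwrite('pics/e4.png',cv2.resize(f['color'][180:370,300:460,::-1],None,fx=3.1,fy=3.1,interpolation=cv2.INTER_CUBIC))
f=grab('top'); P=cloud(f); print(rim(f,P,.4515,-.359,.026),rim(f,P,.409,-.12,.03))
cv2.imwrite('pics/e5.png',cv2.resize(f['color'][220:350,270:470,::-1],None,fx=4,fy=4,interpolation=cv2.INTER_CUBIC))
"
```

```text
[ 0.40902545 -0.12095368  0.09857159] [ 2.40716925e+00  2.01770764e+00 -4.05072508e-04] [-0.3212098  -0.9888114   0.25912775] [-0.0213361  -0.05514041 -0.01497272] 0.058031802630401676 [ 0.65  0.5  -0.59  2.18  0.5   0.59 -0.49]
(0.4497, -0.3604, 23.9, 0.0365, 93) None
```

View pics/e4.png

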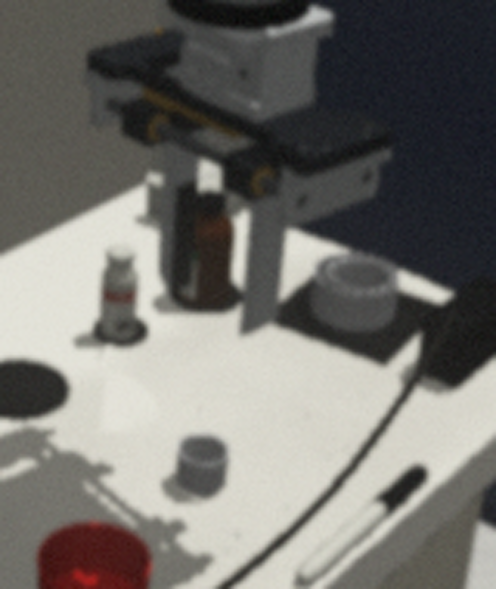

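View pics/e5.png

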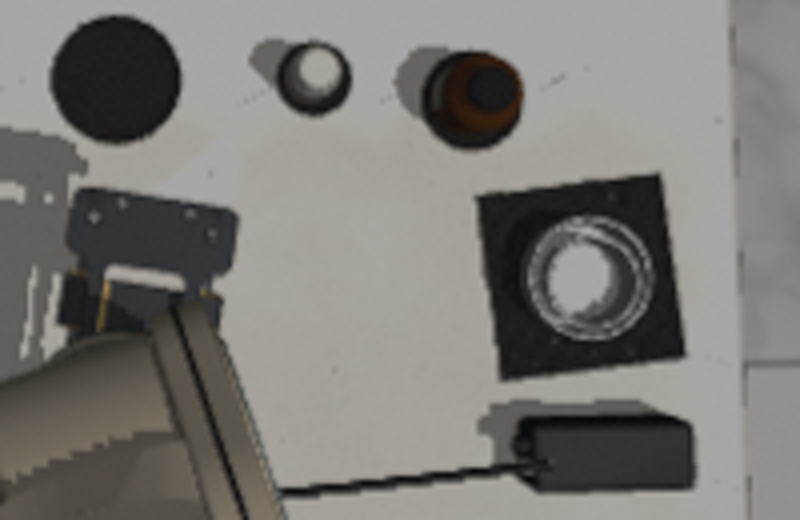

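```bash
python3 -c "
from look import *
f=grab('scene'); P=cloud(f); print(rim(f,P,.409,-.12,.04,.015,.04))
img=cv2.resize(f['color'][310:350,345:385,::-1],None,fx=14,fy=14,interpolation=cv2.INTER_CUBIC)
t=np.linspace(0,2*np.pi,90)
q=((proj(f,np.c_[.4092+.017*np.cos(t),-.1197+.017*np.sin(t),0*t+.028])-[345,310]+.5)*14).astype(np.int32); cv2.polylines(img,[q],True,(0,0,255),1)
cv2.imwrite('pics/e6.png',img)
"
```

```text
(0.4101, -0.1216, 18.1, 0.0267, 110)
```

View pics/e6.png

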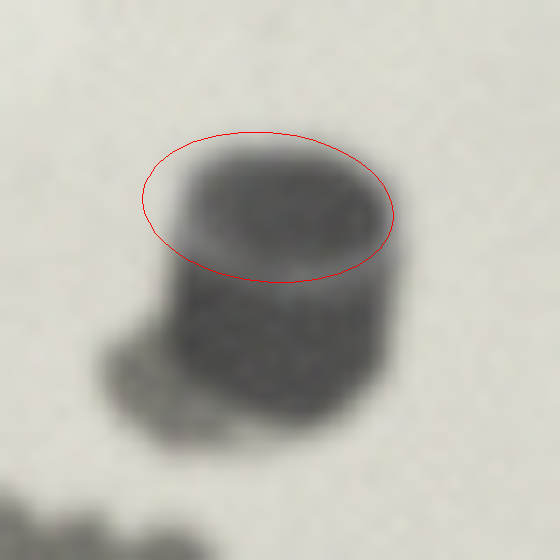

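Emit:
{"fn": "carry_out", "kwargs": {"series": [[[0,0.0005,-0.04],0],[[0,0.0005,-0.07],0],[[0,0.0005,-0.095],0],[[0,0.0005,-0.107],0],[[0,0.0005,-0.11],0],[[0,0.0005,-0.11],0],[[0,0.0005,-0.11],0]]}}

```text
time_s: 43.58
position: [0.4094, -0.12, -0.0109]
orientation: [2.407, 2.017, 0.002]
force: [0.1, 0.1, 0.5]
grip_width: 0.058
```

Emit:
{"fn": "carry_out", "kwargs": {"series": [[[0,0,0],0],[[0,0,0],0],[[0,0,0],0],[[0,0,0],0],[[0,0,0],0]], "grip": 0.015, "squeeze": 10}}

```text
time_s: 44.2
position: [0.409, -0.1198, -0.0114]
orientation: [2.407, 2.018, 0.0]
force: [-0.3, 0.8, 2.4]
grip_width: 0.0319
```

Emit:
{"fn": "carry_out", "kwargs": {"series": [[[0,0,0.03],0],[[0,0,0.07],0],[[0.01,-0.05,0.08],0],[[0.02,-0.1,0.08],0],[[0.03,-0.15,0.08],0],[[0.0413,-0.2,0.08],0],[[0.0413,-0.2431,0.08],0],[[0.0413,-0.2431,0.08],0],[[0.0413,-0.2431,0.08],0],[[0.0413,-0.2431,0.065],0],[[0.0413,-0.2431,0.065],0],[[0.0413,-0.2431,0.065],0]]}}

```text
time_s: 45.7
position: [0.4502, -0.3621, 0.0533]
orientation: [-2.406, -2.019, 0.0]
force: [-0.1, 0.2, -0.8]
grip_width: 0.032
```

```bash
cat > ov.py <<'E'
from look import *
import sys
o=bot.get_obs();print(o['position'],o['orientation'],o['force'],o['grip_width'])
f=grab('scene')
cv2.imwrite(f'pics/{sys.argv[1]}s.png',cv2.resize(f['color'][200:320,350:460,::-1],None,fx=5,fy=5,interpolation=cv2.INTER_CUBIC))
f=grab('top'); img=cv2.resize(f['color'][240:340,370:470,::-1],None,fx=6,fy=6,interpolation=cv2.INTER_CUBIC)
t=np.linspace(0,2*np.pi,90)
zb=o['position'][2]+.0112
for x,y,z,r,c in ((.4497,-.3604,.0365,.0245,(0,255,0)),(.4497,-.3604,zb+.028,.017,(0,0,255))):
    q=((proj(f,np.c_[x+r*np.cos(t),y+r*np.sin(t),0*t+z])-[370,240]+.5)*6).astype(np.int32); cv2.polylines(img,[q],True,c,1)
cv2.imwrite(f'pics/{sys.argv[1]}t.png',img)
E
python3 ov.py f1
```

```text
[ 0.45020131 -0.36208652  0.05328829] [-2.40572615e+00 -2.01945802e+00  7.61869838e-05] [-0.10528985  0.22450976 -0.82495836] 0.03196654466825978
```

View pics/f1s.png

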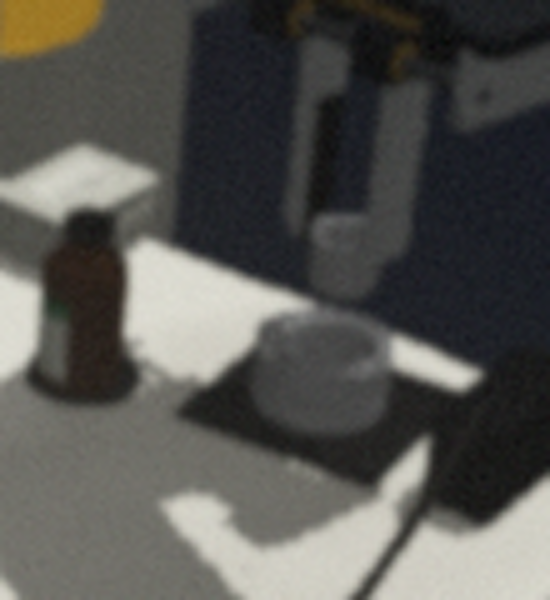

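View pics/f1t.png

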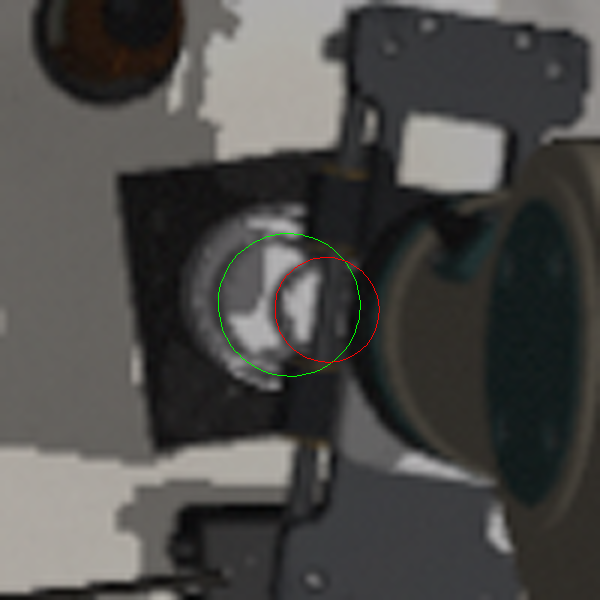

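```bash
python3 -c "
from look import *
f=grab()
im=cv2.imread('pics/e5.png')  # crop 220:350,270:470 x4
z=cv2.resize(im[160:400,460:700],None,fx=3,fy=3,interpolation=cv2.INTER_CUBIC)
t=np.linspace(0,2*np.pi,120)
for x,y,zz,r,c in ((.4515,-.3589,.037,.032,(0,255,0)),(.4505,-.3595,.0365,.0245,(0,0,255)),(.4505,-.3595,.008,.0205,(255,0,0))):
    q=((((proj(f,np.c_[x+r*np.cos(t),y+r*np.sin(t),0*t+zz])-[270,220]+.5)*4)-[460,160])*3).astype(np.int32); cv2.polylines(z,[q],True,c,1)
cv2.imwrite('pics/f2.png',z)
"
```

```text
(no output)
```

View pics/f2.png

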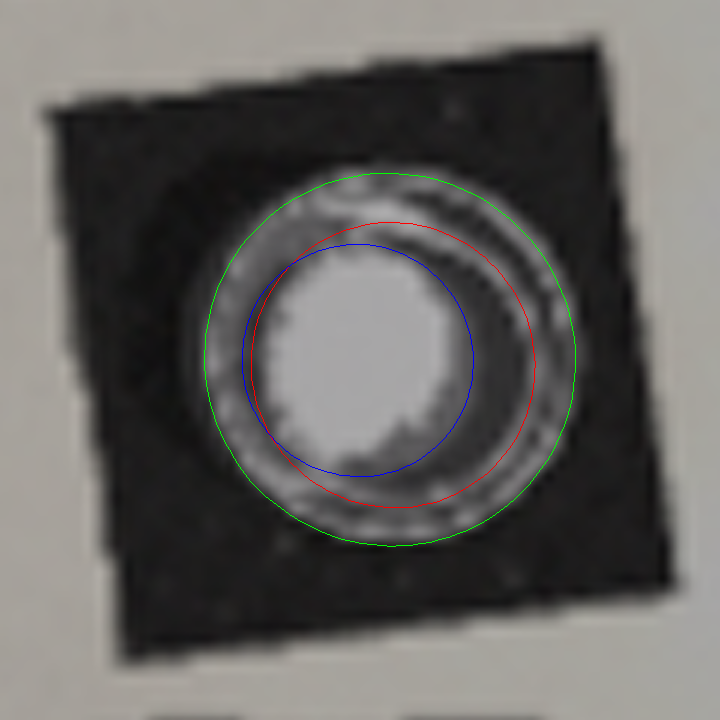

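Emit:
{"fn": "carry_out", "kwargs": {"series": [[[0.0025,0.001,-0.015],0],[[0.0025,0.001,-0.03],0],[[0.0025,0.001,-0.043],0],[[0.0025,0.001,-0.043],0],[[0.0025,0.001,-0.043],0]]}}

```text
time_s: 46.48
position: [0.4528, -0.3618, 0.0104]
orientation: [-2.407, -2.018, -0.0]
force: [-0.3, 0.9, -0.5]
grip_width: 0.0321
```

```bash
sed -i 's/.4497,-.3604/.4525,-.359/g' ov.py; python3 ov.py f3
```

```text
[ 0.4527797  -0.3617963   0.01043571] [-2.40731301e+00 -2.01844756e+00 -3.20040916e-04] [-0.32790876  0.93305432 -0.54597172] 0.032060505034135225
```

View pics/f3s.png

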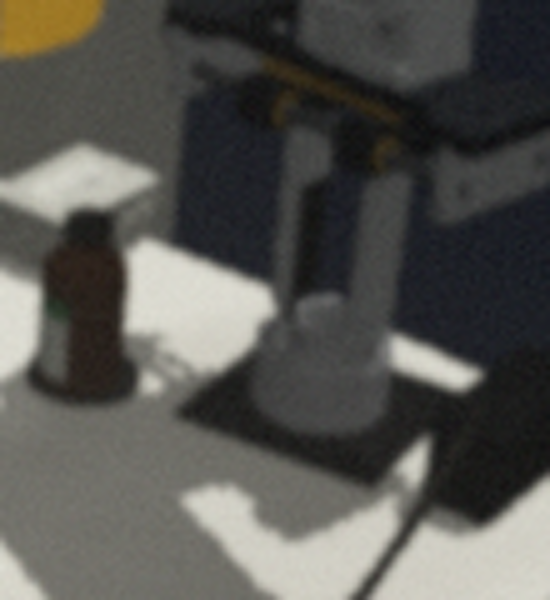

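View pics/f3t.png

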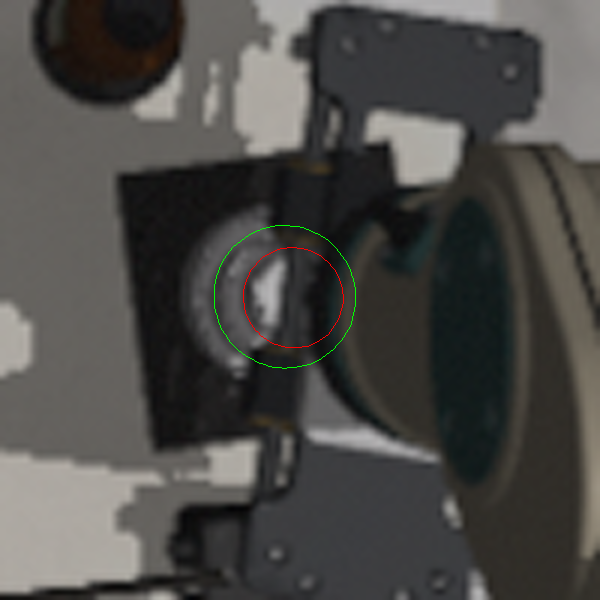

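Emit:
{"fn": "carry_out", "kwargs": {"series": [[[0,0,-0.0015],0],[[0,0,-0.0015],0]]}}

```text
time_s: 46.82
position: [0.4526, -0.362, 0.0092]
orientation: [2.407, 2.018, 0.0]
force: [0.9, -0.1, -0.4]
grip_width: 0.0321
```

Emit:
{"fn": "carry_out", "kwargs": {"series": [[[0,0,0],0],[[0,0,0],0],[[0,0,0],0],[[0,0,0.03],0],[[0,0,0.07],0],[[-0.01,0.05,0.1],0],[[-0.01,0.1,0.12],0],[[-0.01,0.15,0.14],0],[[-0.01,0.2,0.14],0],[[-0.01,0.26,0.14],0],[[-0.01,0.32,0.14],0],[[-0.01,0.38,0.14],0]], "grip": 0.045}}

```text
time_s: 48.32
position: [0.4426, 0.0198, 0.1492]
orientation: [2.407, 2.017, 0.001]
force: [0.8, -0.2, 0.7]
grip_width: 0.0456
```

```bash
python3 -c "
from look import *
o=bot.get_obs();print(o['position'],o['force'],o['grip_width'])
f=grab('scene')
cv2.imwrite('pics/g1.png',cv2.resize(f['color'][200:320,310:460,::-1],None,fx=5,fy=5,interpolation=cv2.INTER_CUBIC))
f=grab('top'); P=cloud(f); 
cv2.imwrite('pics/g2.png',f['color'][:,:,::-1])
cv2.imwrite('pics/g3.png',cv2.resize(f['color'][255:325,380:450,::-1],None,fx=9,fy=9,interpolation=cv2.INTER_CUBIC))
print('lg',rim(f,P,.4515,-.359,.045)); print('brown',rim(f,P,.548,-.306,.03,.07,.1),'vial',rim(f,P,.561,-.221,.03,.05,.09))
"
```

```text
[0.44257483 0.01984991 0.14924999] [ 0.81302695 -0.2271033   0.72710779] 0.04560239675216112
lg (0.4512, -0.359, 32.1, 0.037, 280)
brown (0.547, -0.3027, 11.7, 0.0883, 105) vial (0.5603, -0.2177, 10.7, 0.0712, 86)
```

View pics/g1.png

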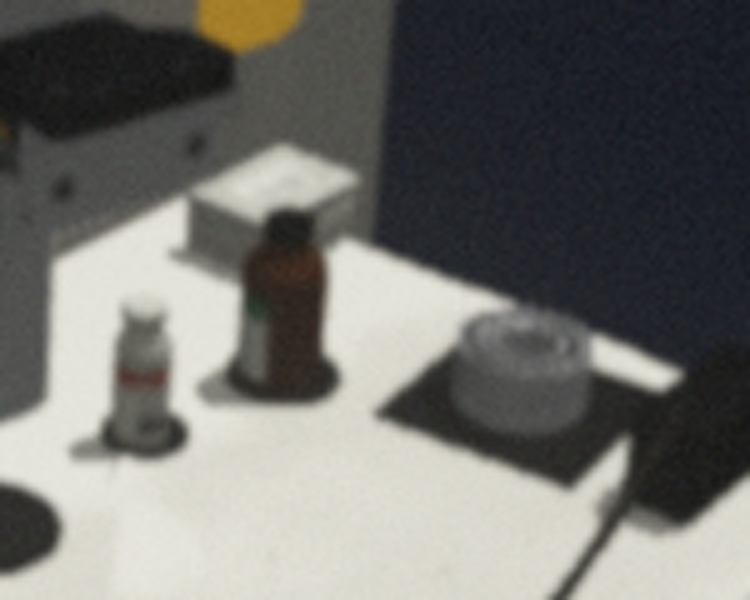

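View pics/g2.png

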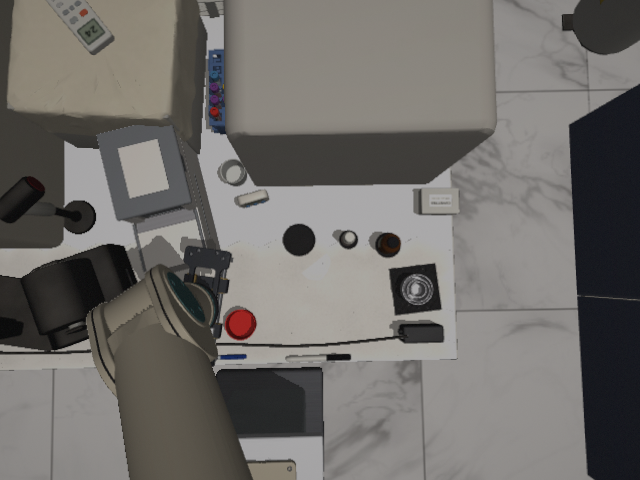

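View pics/g3.png

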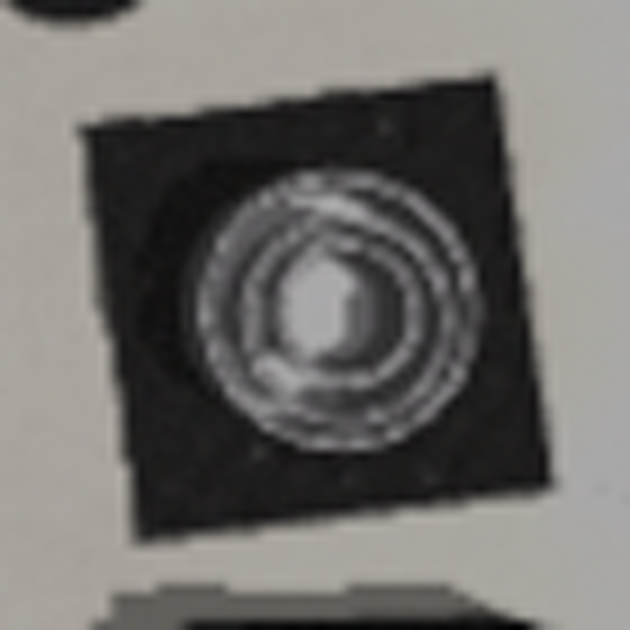

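Emit:
{"fn": "carry_out", "kwargs": {"series": [[[0,0,0.02],0],[[0,0,0.02],0],[[0,0,0.02],0],[[0,0,0.02],0]]}}

```text
time_s: 48.92
position: [0.4422, 0.0175, 0.1684]
orientation: [-2.408, -2.017, 0.001]
force: [0.1, -0.4, 0.7]
grip_width: 0.0449
```

```bash
python3 -c "
from look import *
f=grab('scene'); cv2.imwrite('pics/h1.png',f['color'][:,:,::-1])
print(bot.get_obs()['time_s'],bot.get_obs()['force'])"
```

```text
48.975 [-0.37264712 -0.1743587   0.08670695]
```

View pics/h1.png

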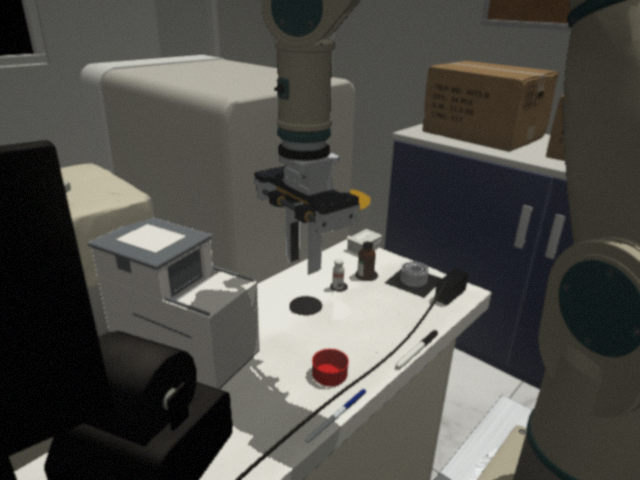

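The flap is shut at (185,272). Both bottles stand in their coasters at (339,277) and (367,262), and the dishes are nested on the mat at (414,275). The ledge is empty and the bystanders have not moved.

```bash
python3 -c "
from plant import bot
print(bot.close_job())"
```

```text
the job is handed in; nothing more can be done
None
```

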